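# Match the lid's hinge knuckles to the case and hold for the pin

## Task

Push the open parts case square and flush into the corner of the two bench bars, then take its hinged lid out of the dowel rack and bring it down upright onto the case's hinge side, the steel leaves facing the case and without forcing it, so that its two knuckles sit between the case's three and all the holes line up for the hinge pin. Finish while still holding the lid there in the gripper, its weight in your hand and off the case, with the case still tight in the corner, so that a colleague can slide the pin through. Leave the other lid, the pin, the cup and the screwdriver alone.

Things in the scene. Friction and masses are not known exactly. Their poses are not given: they have to be found in the camera images.
- fence: Two aluminium bars fixed to the worktop in an L, 25 mm high, 12 thick. Origin: worktop level in the inside corner. Far bar's inside face along its y axis (y 0 to -200 mm), left bar's along its x axis (x 0 to -130). The case belongs on the -x, -y side, axes parallel to the fence's: flush, its origin is at (-70, -100, 0) mm in the fence's frame.
- case: Open wooden parts case, 140 (x) by 200 (y) by 45 mm high, 8 mm walls, dividers inside, about 1 kg, loose. Origin: centre of underside. +x wall goes to the far bar, +y wall to the left bar. On the -x wall three steel knuckles (tubes, 12 mm outside, 7 mm hole), axis along y at x -77.5, z 45 mm (rim height), filling y -84 to -60, -20 to 20, 60 to 84 mm.
- case_far_left (a point): Underside corner of the case at its (+70, +100, 0) mm; goes into the fence's corner.
- case_far_right (a point): Underside corner of the case at its (+70, -100, 0) mm; goes against the far bar.
- case_near_left (a point): Underside corner of the case at its (-70, +100, 0) mm; goes against the left bar.
- case_hole_left (a point): Point on the case's hinge axis at its (-77.5, +40, 45) mm, in the middle of the gap between its middle and left knuckles. The centre of the lid's left knuckle belongs here; the 4 mm pin passes if it is within 2 mm across the axis.
- case_hole_right (a point): Point on the case's hinge axis at its (-77.5, -40, 45) mm, in the middle of the gap between its middle and right knuckles. The centre of the lid's right knuckle belongs here, within 2 mm across the axis.
- lid: The case's wooden lid, 0.23 kg, upright in one of the rack's two slots, hinge edge down; the larger of two lids, the one with steel knuckles. Origin: on its hinge axis, midway. The panel fills x -10 to 0, y -100 to 100, z 7.5 to 147.5 mm. Matched and upright, its axes are parallel to the case's and its origin is at the case's (-77.5, 0, 45) mm.
- lid_hole_left (a point): Centre of the lid's left knuckle, lid frame (0, 40, 0) mm: tube along y, 12 mm outside, 7 mm hole, 35 mm long, with a steel leaf let into the panel's +x face, which looks into the case. Matched, there is 2.5 mm of play at each end of it and 1.5 mm between it and the case wall.
- lid_hole_right (a point): Centre of the lid's right knuckle, lid frame (0, -40, 0) mm, same size. Matched, the panel's lower edge is 1.5 mm above the case's knuckles.
- lid_top (a point): Middle of the lid's upper edge, lid frame (-5, 0, 147.5) mm, 10 mm thick; pinch the panel here from above.
- rack: Wooden dowel rack, fixed; origin centre of underside. Two rails along x, 150 mm long, 30 high, at y +-78 mm, with 8 mm dowels up to z 86 mm making two slots 14 mm wide, middles at x -40 and +40 mm. Panels stand on the rails, parallel to the rack's y axis; either lid may be in either slot. The lid clears the dowels when raised 75 mm.
- slide_lid: Bystander in the rack's other slot: plain lid without knuckles, 10 x 190 x 115 mm tall. Origin midway along its lower edge, in the plane of its +x face. Leave alone.
- hinge_pin_center (a point): Bystander: middle of the steel hinge pin, 4 mm thick, 190 mm long, lying in a shallow steel dish (60 x 225 x 14 mm) to the left of the fence. Leave alone.
- cup: Bystander: black plastic cup, 76 mm across, 85 mm high, origin centre of underside, to the right of the fence. Leave alone.
- screwdriver: Bystander: screwdriver 160 mm long, lying to the left of the fence. Leave alone.
Mind the look-alikes: they are no part of the job. What is shaped like the lid but yellow is not meant.

How it is judged:
On the way, in this order (a step that is already met when the one before it is completed fails the run):
1. the case is square and flush in the corner of the bars (x of each of case_far_left, case_far_right in the frame of fence above -0.0025 m and y of each of case_far_left, case_near_left in the frame of fence above -0.0025 m and height (world z) of case below 0.004 m and angle between case's own z axis and vertical below 0.03 rad), for 0.2 s.
2. the lid is out of the rack, held in the gripper (contact force between lid and the fingers above 3 N and contact force between lid and rack below 0.2 N and height (world z) of lid above 0.075 m), for 0.2 s.
3. the lid's knuckles are between the case's and the holes line up (x of lid_hole_left in the frame of case between -0.0795 and -0.0755 m and z of lid_hole_left in the frame of case between 0.043 and 0.047 m and y of lid_hole_left in the frame of case between 0.037 and 0.043 m and x of lid_hole_right in the frame of case between -0.0795 and -0.0755 m and z of lid_hole_right in the frame of case between 0.043 and 0.047 m and y of lid_hole_right in the frame of case between -0.043 and -0.037 m and angle between lid's own z axis and vertical below 0.09 rad and z of lid_top in the frame of case above 0.15 m and contact force between lid and the fingers above 3 N), for 0.3 s.
At the end, for the whole second after the job is handed in: Case within 2.5 mm of both bars; both lid knuckles within 2 mm of the case's hinge axis and 3 mm lengthwise of mid-gap; lid upright within 5 degrees, still, gripped by the fingers (over 3 N), under 1.5 N on the case and nothing on the rack (all of step 1 and all of step 3 and contact force between lid and case below 1.5 N and contact force between lid and rack below 0.2 N and linear speed of lid below 0.02 m/s and linear speed of case below 0.01 m/s); the arm keeps its last pose, push and grip.
It fails at once if the plain lid in the rack was moved more than 30 mm (distance of slide_lid from where it was at the start of the episode above 0.03 m).
It fails at once if the hinge pin was moved more than 30 mm (distance of hinge_pin_center from where it was at the start of the episode above 0.03 m).
It fails at once if the cup was moved more than 30 mm (distance of cup from where it was at the start of the episode above 0.03 m).
It fails at once if the screwdriver was moved more than 30 mm (distance of screwdriver from where it was at the start of the episode above 0.03 m).
It fails at once if the lid was forced against the case (contact force between lid and case above 40 N).
It also fails if it takes over 72 s, if anything falls off the work surface, if the arm or the gripper's body presses on something with over 40 N, if the wrist force passes 120 N, or if a joint passes its speed limit or range.

## Robot

A 6-joint arm with a two-finger parallel gripper is mounted at the origin on the work surface. World frame = base frame: x ahead of the robot, y to its left, z up, the work surface at z = 0. Lengths are in m, angles in rad, forces in N, time in s.
With the tool pointing down it reaches from about 0.35 to 0.875 m from the base axis. Payload 15.5 kg.
Tool frame: the origin (TCP) lies between the finger pads; the fingertips stand 8 mm ahead of it and the grasp point (between the pads) lies 11 mm behind it (bot.tip_reach is the z of the fingertips in the tool frame, in m); z points along the fingers, y is the line along which they close (so a half turn about z gives the same grasp; the last joint's range is limited). The gripper opens to 85 mm and grips with 20 to 120 N. Pads are 22 mm wide; open, the fingers measure 114 mm over their backs; the gripper's body (76 mm by 85 mm) begins 54 mm behind the grasp point. The pads swing forward as they close: fully open they stand 13 mm farther back than shut.
Start: joints at [-1.423, 0.494, 1.345, -0, 1.302, -0.096], TCP at [0.151, -0.607, 0.239] pointing down, gripper open.
Joint ranges: [-2.91, 2.91], [-0.82, 2.16], [0.22, 2.67], [-1.22, 4.37], [0.12, 2.79], [-3.08, 3.08]. Speed limits (rad/s): [1.89, 1.89, 2.57, 3.01, 3.01, 3.01].

## Interface

Orientations are given as a rotation vector (axis times angle).
In Python, from cell import bot, eyes, workorder gives the robot as it stands. The module is installed in compiled form; this text tells all that it offers.
- The arm moves only by the tool arm_command, never from a script. Its argument "rows" is a list of rows, each an object of numbers: "fingers": the opening, from 0 (shut) to 1 (fully open); "dx", "dy", "dz": the shift along the tool's x, y, z in cm; "ax", "ay", "az": the turn, a rotation vector about the tool's x, y, z in degrees. A call has 1 to 20 rows; each row shifts and turns the commanded pose from where the row before left it, along the tool's axes as they then stand; what a row does not reach is not made up. A row lasts 1/12 s, in which the tool goes at most 41.7 mm and 7.16 degrees, less where a joint would pass 70% of its speed; a pose out of reach is approached as far as the arm can. A call with a gripper value outside its range is refused whole. The fingers move at their own pace and stop on an object; the grip force is fixed at half the most. Time passes only in rows, so rows that do not move let the fingers close. It gives the time, the measured TCP pose, the force, the opening and the grip force at its end, in the units of the state.
- bot.sense(): the state, without advancing time (a new reading comes with each control period).
- eyes.grab_frame(name): name is "side" or "top" or "wrist"; returns (picture, depth): 480x640x3 uint8, blue, green, red; 480x640 float32, m along the optical axis (not along the pixel's ray), 0 where there is no reading.
- eyes.camera_model(name): a dict with "fx", "fy", "cx", "cy" (pixels), "camera_from_world" (4x4, takes a point from world to camera coordinates); the wrist camera has in their place "hand_eye" (4x4, takes a point from camera to tool coordinates, whose origin is the TCP and whose axes are the flange's). Camera axes: x right, y up, looking along -z (the intrinsics and any distortion apply to the point x, -y, -z); pixel columns grow to the right and rows downward; lengths in m; the calibration is good to about 2 mm. A picture is of the moment at which its call begins: read the wrist's pose just before it. camera_model takes no time and is no camera call.
- workorder.finish_job(): hands the job in; it is judged then, once.
The state is a dict: "time": time; "q": joint angles; "dq": joint speeds; "effort": joint torques, N m; "eef_pos": TCP position; "ee_rot": TCP orientation; "contact_force": force on the tool from outside, world axes, zero at the start; "moment": the same for the moment, N m; "gripper_width": opening from 0.0 (shut) to 1.0 (fully open); "gripper_force": force on a finger pad.
Only numpy, scipy, OpenCV 4.12 (cv2) and the standard library are available. Lean on these libraries where they do the work, as an engineer would, in place of code of your own. Each camera call takes 0.05 s, during which the arm holds its last target. There are 200 camera calls.

## Working session

There is one attempt and no reset: what is moved stays moved. The work goes in short steps, Python scripts to look and compute and a tool call to move; the robot and the scene stay as the last step left them, time stands still between calls to the robot, and variables do not carry over. Pictures are saved under pics/ and viewed, at most 10 in all, crops included, and the job is handed in when it is done.

Besides the shell and the picture viewer there is one more tool, called after "Call:" as name([rows], argument=value, ...), one row to a line, values as JSON. arm_command: Moves the arm, as the interface text tells. Its arguments: {"type":"object","properties":{"rows":{"type":"array"}},"required":["rows"]}

```bash
mkdir -p pics
cat > h.py <<'E'
import numpy as np, cv2
from cell import bot, eyes, workorder
from scipy.spatial.transform import Rotation as R
def grab(n):
    s=bot.sense(); im,d=eyes.grab_frame(n); m=eyes.camera_model(n)
    if 'camera_from_world' in m: T=np.linalg.inv(np.array(m['camera_from_world']))
    else:
        W=np.eye(4); W[:3,:3]=R.from_rotvec(s['ee_rot']).as_matrix(); W[:3,3]=s['eef_pos']
        T=W@np.array(m['hand_eye'])
    return im,d,m,T
def cloud(d,m,T):
    v,u=np.mgrid[0:d.shape[0],0:d.shape[1]]
    P=np.stack([(u-m['cx'])/m['fx']*d,-(v-m['cy'])/m['fy']*d,-d],-1)
    W=P@T[:3,:3].T+T[:3,3]; W[d==0]=np.nan
    return W
def ray(u,v,m,T,z):
    r=T[:3,:3]@np.array([(u-m['cx'])/m['fx'],-(v-m['cy'])/m['fy'],-1.])
    return T[:3,3]+r*(z-T[2,3])/r[2]
E
python3 - <<'E'
from h import *
for n in ['top','side']:
    im,d,m,T=grab(n); cv2.imwrite(f'pics/{n}0.png',im); np.savez(f'{n}0.npz',im=im,d=d,T=T); print(n,m,T[:3,3])
print(eyes.camera_model('wrist')); print(bot.sense())
E
```

```text
top {'fx': 511.14969171826573, 'fy': 511.14969171826573, 'cx': 317.661106213631, 'cy': 236.56207745974547, 'camera_from_world': array([[ 1.85232701e-02, -9.99828356e-01,  3.82716034e-04,
        -8.23235144e-02],
       [ 9.94161853e-01,  1.84589828e-02,  1.06308405e-01,
        -5.25678961e-01],
       [-1.06297222e-01, -1.58869762e-03,  9.94333132e-01,
        -1.41616911e+00],
       [ 0.00000000e+00,  0.00000000e+00,  0.00000000e+00,
         1.00000000e+00]])} [ 0.37360003 -0.07485575  1.46405946]
side {'fx': 438.15477102454673, 'fy': 438.15477102454673, 'cx': 316.3128346878096, 'cy': 236.1085266224408, 'camera_from_world': array([[-0.99976995,  0.00568694, -0.02068121,  0.48366714],
       [-0.01989959, -0.60573142,  0.7954203 , -0.14615813],
       [-0.00800375,  0.79564886,  0.60570524, -1.29719721],
       [ 0.        ,  0.        ,  0.        ,  1.        ]])} [0.47026494 0.94083032 0.91197911]
{'fx': 371.0627316941972, 'fy': 371.0627316941972, 'cx': 312.8849981969194, 'cy': 238.5250638283427, 'hand_eye': array([[-5.82069367e-04,  9.58335273e-01,  2.85645174e-01,
         7
[... 248 characters left out ...]
      1.00000000e+00]])}
{'time': 0.1, 'q': array([-1.42252007e+00,  4.94123398e-01,  1.34606848e+00, -1.34860178e-05,
        1.30254374e+00, -9.55291222e-02]), 'dq': array([-0.00163809, -0.0024341 , -0.00027598,  0.00129267, -0.00027576,
        0.00139969]), 'effort': array([ 7.90108152e-04, -8.83588743e+01, -3.84563363e+01, -2.16538951e-04,
        5.23010938e-03,  2.27418911e-05]), 'eef_pos': array([ 0.15080559, -0.60619342,  0.23875866]), 'ee_rot': array([-3.11714466e+00, -3.81887480e-01,  6.77358639e-05]), 'contact_force': array([ 0.50148943, -0.11138882,  0.72942425]), 'moment': array([ 0.00779054, -0.031316  , -0.04937021]), 'gripper_force': 0.0, 'gripper_width': 0.9988884465028203}
```

View pics/top0.png

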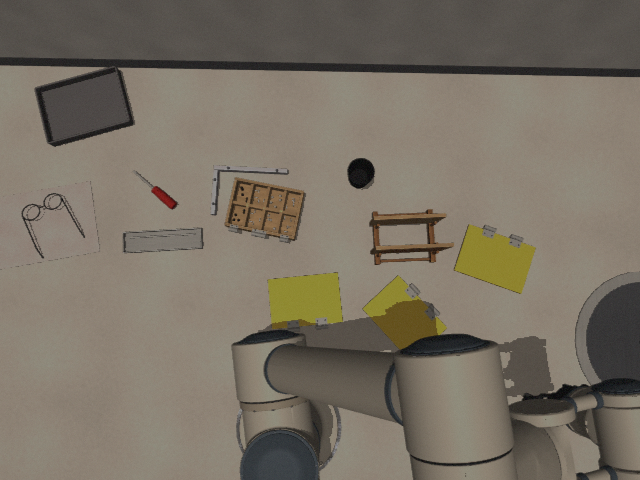

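View pics/side0.png

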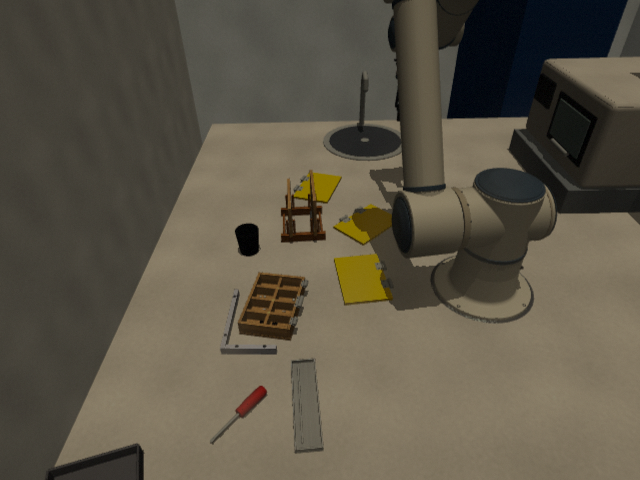

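The top view shows the fence corner near (215,169), the case around (265,209) turned about 10°, the rack around (408,236) with both lids, the cup at (361,173), the pin dish at (163,240) and the screwdriver at (155,190). The three yellow plates are decoys.

Run:
```python
from h import *
z=np.load('top0.npz'); m=eyes.camera_model('top'); W=cloud(z['d'],m,z['T'])
for n,(u,v) in dict(fc=(215,170),farend=(287,171),leftend=(213,212),case=(265,209),rack=(408,236),cup=(361,173),rl=(372,236)).items(): print(n,W[v,u].round(3),ray(u,v,m,z['T'],0.03).round(3))
# rack tall points
sub=W[195:275,355:465]; mk=sub[...,2]>0.09
vs,us=np.nonzero(mk); 
P=sub[mk]; print(len(P))
n,lab=cv2.connectedComponents(mk.astype(np.uint8))
for i in range(1,n):
    Q=sub[lab==i]
    if len(Q)>8:
        c,(w,h),a=cv2.minAreaRect((Q[:,:2]*1000).astype(np.float32)); print(i,len(Q),np.round(c,1),round(w),round(h),round(a,1),Q[:,2].max().round(3),np.median(Q[:,2]).round(3))
im=z['im'][150:280,200:470]; cv2.imwrite('pics/c.png',cv2.resize(im,None,fx=2.9,fy=2.9,interpolation=cv2.INTER_CUBIC))
```

```text
fc [0.715 0.226 0.022] [0.713 0.225 0.03 ]
farend [0.716 0.019 0.023] [0.714 0.019 0.03 ]
leftend [0.592 0.227 0.024] [0.591 0.225 0.03 ]
case [0.602 0.078 0.036] [0.603 0.078 0.03 ]
rack [ 0.536 -0.332  0.004] [ 0.533 -0.327  0.03 ]
cup [ 0.717 -0.195  0.009] [ 0.712 -0.193  0.03 ]
rl [ 0.535 -0.229 -0.004] [ 0.531 -0.226  0.03 ]
980
1 478 [ 572.1 -309.9] 11 189 3.7 0.155 0.143
3 500 [ 496.4 -317.5] 20 199 3.8 0.177 0.168
```

View pics/c.png

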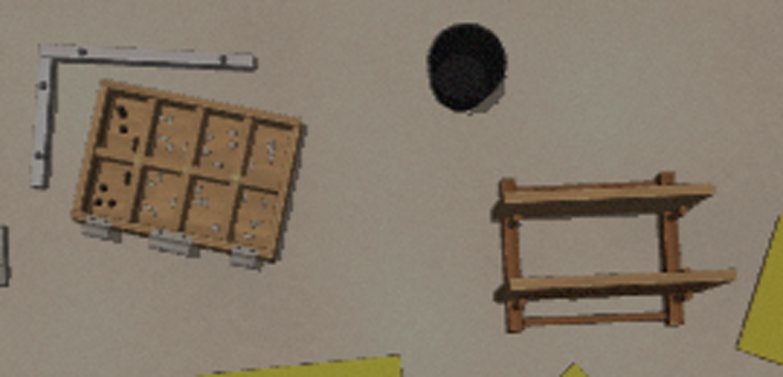

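Call:
arm_command([
  {"dx": 3.0,"dy": -1.3,"dz": -0.9},
  {"dx": 3.0,"dy": -1.3,"dz": -0.9},
  {"dx": 3.0,"dy": -1.3,"dz": -0.9},
  {"dx": 3.0,"dy": -1.3,"dz": -0.9},
  {"dx": 3.0,"dy": -1.3,"dz": -0.9},
  {"dx": 3.0,"dy": -1.3,"dz": -0.9},
  {"dx": 3.0,"dy": -1.3,"dz": -0.9},
  {"dx": 3.0,"dy": -1.3,"dz": -0.9},
  {"dx": 3.0,"dy": -1.3,"dz": -0.9},
  {"dx": 3.0,"dy": -1.3,"dz": -0.9},
  {"dx": 3.0,"dy": -1.3,"dz": -0.9},
  {"dx": 3.0,"dy": -1.3,"dz": -0.9},
  {"dx": 3.0,"dy": -1.3,"dz": -0.9},
  {"dx": 3.0,"dy": -1.3,"dz": -0.9},
  {"dx": 3.0,"dy": -1.3,"dz": -0.9},
  {"az": 7},
  {"az": 7},
  {},
  {},
])

```text
schema error: expected keys fingers, dx, dy, dz, ax, ay, az
```

```bash
cat >> h.py <<'E'
def delta(p,yaw_deg,show=True):
    "tool-frame shift (cm) and az (deg, about tool z) to reach world point p with the tool down and its x axis at yaw_deg"
    s=bot.sense(); M=R.from_rotvec(s['ee_rot']).as_matrix()
    y=np.radians(yaw_deg); c,t=np.cos(y),np.sin(y)
    G=np.array([[c,t,0],[t,-c,0],[0,0,-1.]])
    print('t',round(s['time'],2),'pos',np.round(s['eef_pos'],4),'yaw',np.degrees(np.arctan2(M[1,0],M[0,0])).round(2),'F',np.round(s['contact_force'],1),'w',round(s['gripper_width'],3),round(s['gripper_force'],1),'q',np.round(s['q'],2))
    print('shift cm (present tool axes)',((np.array(p)-s['eef_pos'])@M*100).round(2),'(goal axes)',((np.array(p)-s['eef_pos'])@G*100).round(2),'turn deg',np.degrees(R.from_matrix(M.T@G).as_rotvec()).round(2))
E
python3 - <<'E'
from h import *
im,d,m,T=grab('wrist'); cv2.imwrite('pics/w1.png',im); np.savez('w1.npz',im=im,d=d,T=T)
delta([0.66,0.08,0.28],0)
E
```

```text
t 0.15 pos [ 0.1508 -0.6063  0.2388] yaw 13.97 F [ 0.1 -0.2 -0.1] w 1.002 0.0 q [-1.42  0.49  1.35 -0.    1.3  -0.1 ]
shift cm (present tool axes) [ 65.98 -54.31  -4.06] (goal axes) [ 50.92 -68.63  -4.12] turn deg [-0.05  0.   13.97]
```

View pics/w1.png

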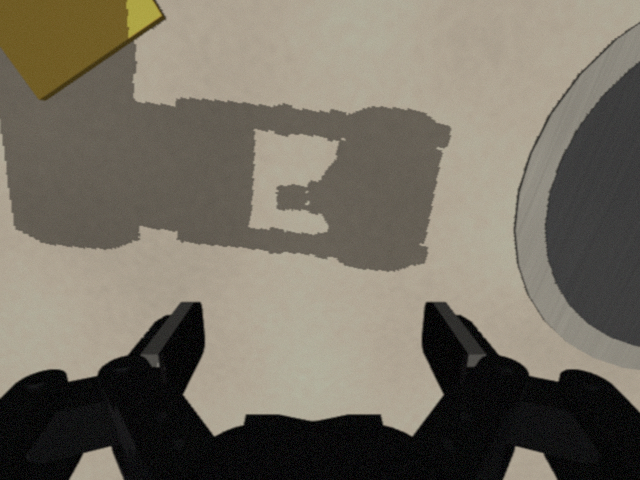

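Call:
arm_command([
  {"fingers": 1,"dx": 2.9,"dy": -1.45,"dz": -0.9,"ax": 0,"ay": 0,"az": 1},
  {"fingers": 1,"dx": 2.9,"dy": -1.45,"dz": -0.9,"ax": 0,"ay": 0,"az": 0},
  {"fingers": 1,"dx": 2.9,"dy": -1.45,"dz": -0.9,"ax": 0,"ay": 0,"az": 0},
  {"fingers": 1,"dx": 2.9,"dy": -1.45,"dz": -0.9,"ax": 0,"ay": 0,"az": 0},
  {"fingers": 1,"dx": 2.9,"dy": -1.45,"dz": -0.9,"ax": 0,"ay": 0,"az": 0},
  {"fingers": 1,"dx": 2.9,"dy": -1.45,"dz": -0.9,"ax": 0,"ay": 0,"az": 0},
  {"fingers": 1,"dx": 2.9,"dy": -1.45,"dz": -0.9,"ax": 0,"ay": 0,"az": 0},
  {"fingers": 1,"dx": 2.9,"dy": -1.45,"dz": -0.9,"ax": 0,"ay": 0,"az": 0},
  {"fingers": 1,"dx": 2.9,"dy": -1.45,"dz": -0.9,"ax": 0,"ay": 0,"az": 0},
  {"fingers": 1,"dx": 2.9,"dy": -1.45,"dz": -0.9,"ax": 0,"ay": 0,"az": 0},
  {"fingers": 1,"dx": 2.9,"dy": -1.45,"dz": -0.9,"ax": 0,"ay": 0,"az": 0},
  {"fingers": 1,"dx": 2.9,"dy": -1.45,"dz": -0.9,"ax": 0,"ay": 0,"az": 0},
  {"fingers": 1,"dx": 2.9,"dy": -1.45,"dz": -0.9,"ax": 0,"ay": 0,"az": 0},
  {"fingers": 1,"dx": 2.9,"dy": -1.45,"dz": -0.9,"ax": 0,"ay": 0,"az": 0},
  {"fingers": 1,"dx": 0,"dy": 0,"dz": 0,"ax": 0,"ay": 0,"az": 6.5},
  {"fingers": 1,"dx": 0,"dy": 0,"dz": 0,"ax": 0,"ay": 0,"az": 6.5},
  {"fingers": 1,"dx": 0,"dy": 0,"dz": 0,"ax": 0,"ay": 0,"az": 0},
  {"fingers": 1,"dx": 0,"dy": 0,"dz": 0,"ax": 0,"ay": 0,"az": 0},
  {"fingers": 1,"dx": 0,"dy": 0,"dz": 0,"ax": 0,"ay": 0,"az": 0},
])

```text
time: 1.73
eef_pos: [0.5003, -0.3173, 0.3651]
ee_rot: [-3.141, -0.005, 0.001]
contact_force: [1.1, -0.1, 0.4]
gripper_width: 0.999
gripper_force: 0.0
```

Run:
```python
from h import *
im,d,m,T=grab('wrist'); cv2.imwrite('pics/w2.png',im); np.savez('w2.npz',im=im,d=d,T=T)
delta([0.57,0.10,0.30],0)
```

```text
t 1.78 pos [ 0.5003 -0.3174  0.3651] yaw 0.13 F [-0.6  0.1 -0.3] w 1.002 0.0 q [-0.67  0.35  1.23  0.    1.56  0.9 ]
shift cm (present tool axes) [  7.06 -41.72   6.52] (goal axes) [  6.97 -41.74   6.51] turn deg [-0.01  0.01  0.13]
```

View pics/w2.png

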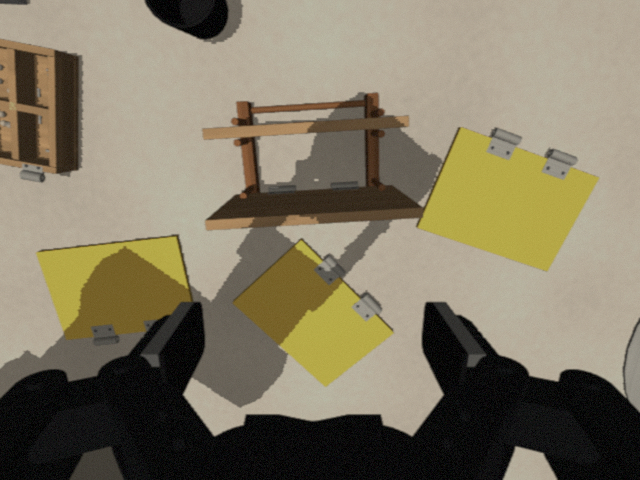

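The wrist view shows the lid in the near slot, with its top edge running from (206,225) to (422,212). Its steel knuckles at (283,188) and (345,185) are on the +x side, so no flip is needed. Next is the case.

Call:
arm_command([
  {"fingers": 1,"dx": 0.6,"dy": -3.5,"dz": 0.5,"ax": 0,"ay": 0,"az": 0},
  {"fingers": 1,"dx": 0.6,"dy": -3.5,"dz": 0.5,"ax": 0,"ay": 0,"az": 0},
  {"fingers": 1,"dx": 0.6,"dy": -3.5,"dz": 0.5,"ax": 0,"ay": 0,"az": 0},
  {"fingers": 1,"dx": 0.6,"dy": -3.5,"dz": 0.5,"ax": 0,"ay": 0,"az": 0},
  {"fingers": 1,"dx": 0.6,"dy": -3.5,"dz": 0.5,"ax": 0,"ay": 0,"az": 0},
  {"fingers": 1,"dx": 0.6,"dy": -3.5,"dz": 0.5,"ax": 0,"ay": 0,"az": 0},
  {"fingers": 1,"dx": 0.6,"dy": -3.5,"dz": 0.5,"ax": 0,"ay": 0,"az": 0},
  {"fingers": 1,"dx": 0.6,"dy": -3.5,"dz": 0.5,"ax": 0,"ay": 0,"az": 0},
  {"fingers": 1,"dx": 0.6,"dy": -3.5,"dz": 0.5,"ax": 0,"ay": 0,"az": 0},
  {"fingers": 1,"dx": 0.6,"dy": -3.5,"dz": 0.5,"ax": 0,"ay": 0,"az": 0},
  {"fingers": 1,"dx": 0.6,"dy": -3.5,"dz": 0.5,"ax": 0,"ay": 0,"az": 0},
  {"fingers": 1,"dx": 0.6,"dy": -3.5,"dz": 0.5,"ax": 0,"ay": 0,"az": 0},
  {"fingers": 0.4,"dx": 0,"dy": 0,"dz": 0,"ax": 0,"ay": 0,"az": 0},
  {"fingers": 0.4,"dx": 0,"dy": 0,"dz": 0,"ax": 0,"ay": 0,"az": 0},
  {"fingers": 0.4,"dx": 0,"dy": 0,"dz": 0,"ax": 0,"ay": 0,"az": 0},
])

```text
time: 3.03
eef_pos: [0.5728, 0.1024, 0.3052]
ee_rot: [3.141, 0.002, -0.0]
contact_force: [0.1, -0.3, 0.1]
gripper_width: 0.597
gripper_force: 0.0
```

Run:
```python
from h import *
im,d,m,T=grab('wrist'); cv2.imwrite('pics/w3.png',im); np.savez('w3.npz',im=im,d=d,T=T)
delta([0.57,0.10,0.30],0)
W=cloud(d,m,T); print(W[240,320],np.nanstd(W[150:200,20:60,2]))
```

```text
t 3.08 pos [0.5728 0.1019 0.3054] yaw -0.01 F [ 0.6 -0.9  0.7] w 0.517 0.0 q [ 0.07  0.38  1.36 -0.    1.41  1.64]
shift cm (present tool axes) [-0.28  0.19  0.54] (goal axes) [-0.28  0.19  0.54] turn deg [ 0.02 -0.   -0.01]
[0.5285428  0.09549759 0.05089925] 0.0008415097703979558
```

View pics/w3.png

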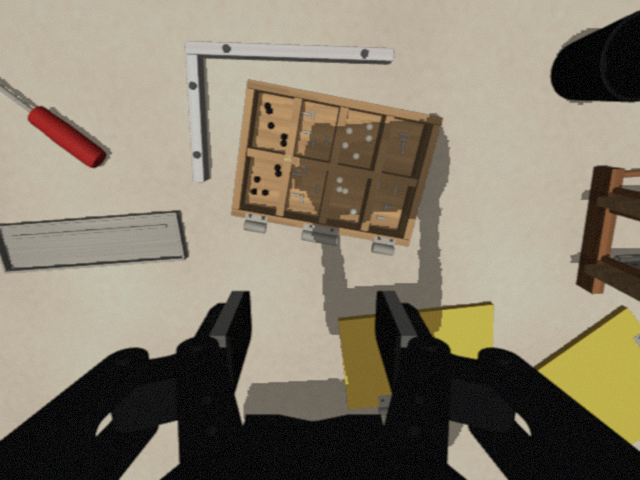

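Run:
```python
from h import *
z=np.load('w3.npz'); m=eyes.camera_model('wrist'); T=z['T']; W=cloud(z['d'],m,T)
def edge(P,name):
    vx,vy,x0,y0=cv2.fitLine(P.astype(np.float32),cv2.DIST_HUBER,0,.001,.001).ravel(); 
    r=np.abs((P-[x0,y0])@[-vy,vx]); print(name,'pt',np.round([x0,y0],4),'ang',np.degrees(np.arctan2(vy,vx)).round(2),'res',r.mean().round(5)); return np.array([x0,y0]),np.array([vx,vy])
def cross(a,b):
    t=np.linalg.solve(np.c_[a[1],-b[1]],b[0]-a[0]); return a[0]+t[0]*a[1]
Z=W[...,2]; fm=(Z>.018)&(Z<.035)
# far bar inside edge: lowest masked pixel in columns 215..385 rows 35..70
P=[ray(u,35+np.nonzero(fm[35:70,u])[0].max()+.5,m,T,.025)[:2] for u in range(215,385) if fm[35:70,u].any()]
Q=[ray(180+np.nonzero(fm[v,180:215])[0].max()+.5,v,m,T,.025)[:2] for v in range(70,175) if fm[v,180:215].any()]
a=edge(np.array(P),'far in');b=edge(np.array(Q),'left in'); print('corner',cross(a,b))
# outer edges as check
P2=[ray(u,35+np.nonzero(fm[35:70,u])[0].min()-.5,m,T,.025)[:2] for u in range(215,385) if fm[35:70,u].any()]
edge(np.array(P2),'far out')
Q2=[ray(180+np.nonzero(fm[v,180:215])[0].min()-.5,v,m,T,.025)[:2] for v in range(70,175) if fm[v,180:215].any()]
edge(np.array(Q2),'left out')
print('bar top z',np.median(Z[50,215:385]),np.median(Z[100:170,197]))
c=[ray(u,v,m,T,.045)[:2] for u,v in [(248,80),(441,116),(409,245),(233,213)]]; c=np.array(c)
print(c.round(4),[np.linalg.norm(c[i]-c[i-1]).round(4) for i in range(4)],c.mean(0)); 
cm=(Z>.037)&(Z<.049); cm[:, :225]=0; cm[:,450:]=0; cm[:70]=0; cm[255:]=0
K=np.array([ray(u,v,m,T,.045)[:2] for v,u in zip(*np.nonzero(cm))],np.float32)*1000
print(cv2.minAreaRect(K))
```

```text
far in pt [0.7142 0.117 ] ang 88.22 res 0.00027
left in pt [0.6518 0.2221] ang -1.77 res 0.00035
corner [0.7174115  0.22008725]
far out pt [0.7265 0.0888] ang 88.18 res 0.00023
left out pt [0.6509 0.2361] ang -1.79 res 0.00027
bar top z nan 0.025910278391426178
[[ 0.6917  0.1674]
 [ 0.6581 -0.0265]
 [ 0.5209 -0.0043]
 [ 0.5575  0.1904]] [np.float64(0.1362), np.float64(0.1968), np.float64(0.1389), np.float64(0.1981)] [0.60706138 0.08177653]
((599.4132080078125, 84.15498352050781), (199.95028686523438, 153.85829162597656), 79.65884399414062)
```

The fence's inside corner is near (0.717, 0.2215) with a yaw of -1.8°. The case centre is near (0.6065, 0.082) with a yaw of -9.9°, and its edges measure 198 x 138 mm against 200 x 140 given. I'll grip the case's -y wall and carry it into place.

Call:
arm_command([
  {"fingers": 0.4,"dx": 0.8,"dy": 2.0,"dz": 3.4,"ax": 0,"ay": 0,"az": 0},
  {"fingers": 0.4,"dx": 0.8,"dy": 2.0,"dz": 3.4,"ax": 0,"ay": 0,"az": 0},
  {"fingers": 0.4,"dx": 0.8,"dy": 2.0,"dz": 3.4,"ax": 0,"ay": 0,"az": 0},
  {"fingers": 0.4,"dx": 0.8,"dy": 2.0,"dz": 3.4,"ax": 0,"ay": 0,"az": 0},
  {"fingers": 0.4,"dx": 0.8,"dy": 2.0,"dz": 3.4,"ax": 0,"ay": 0,"az": 0},
  {"fingers": 0.4,"dx": 0.8,"dy": 2.0,"dz": 3.4,"ax": 0,"ay": 0,"az": 0},
  {"fingers": 0.4,"dx": 0,"dy": 0,"dz": 0,"ax": 0,"ay": 0,"az": 5},
  {"fingers": 0.4,"dx": 0,"dy": 0,"dz": 0,"ax": 0,"ay": 0,"az": 5},
  {"fingers": 0.4,"dx": 0,"dy": 0,"dz": 0,"ax": 0,"ay": 0,"az": 0},
  {"fingers": 0.4,"dx": 0,"dy": 0,"dz": 0,"ax": 0,"ay": 0,"az": 0},
])

```text
time: 3.92
eef_pos: [0.6208, -0.0184, 0.1016]
ee_rot: [3.13, -0.272, 0.001]
contact_force: [-0.4, -0.4, 0.1]
gripper_width: 0.401
gripper_force: 0.0
```

Run:
```python
from h import *
im,d,m,T=grab('wrist'); cv2.imwrite('pics/w4.png',im)
delta([0.6215,-0.0178,0.026],-9.9)
```

```text
t 3.97 pos [ 0.6209 -0.018   0.1018] yaw -9.89 F [ 0.3 -0.6  0.3] w 0.402 0.0 q [-0.13  0.64  1.5  -0.    1.    1.62]
shift cm (present tool axes) [ 0.05 -0.03  7.58] (goal axes) [ 0.05 -0.03  7.58] turn deg [-0.   -0.05  0.01]
```

View pics/w4.png

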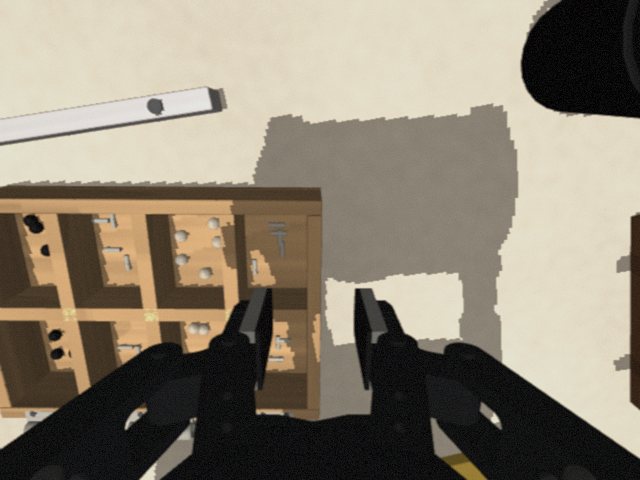

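The wrist view shows the case's right wall at column 314, centred between the fingers at columns 265 and 360. The grasp should land at about row 267, between the far wall (200) and the divider (312). Lowering and closing.

Call:
arm_command([
  {"fingers": 0.4,"dx": 0,"dy": 0,"dz": 1.5,"ax": 0,"ay": 0,"az": 0},
  {"fingers": 0.4,"dx": 0,"dy": 0,"dz": 1.5,"ax": 0,"ay": 0,"az": 0},
  {"fingers": 0.4,"dx": 0,"dy": 0,"dz": 1.5,"ax": 0,"ay": 0,"az": 0},
  {"fingers": 0.4,"dx": 0,"dy": 0,"dz": 1.5,"ax": 0,"ay": 0,"az": 0},
  {"fingers": 0.4,"dx": 0,"dy": 0,"dz": 1.4,"ax": 0,"ay": 0,"az": 0},
  {"fingers": 0,"dx": 0,"dy": 0,"dz": 0,"ax": 0,"ay": 0,"az": 0},
  {"fingers": 0,"dx": 0,"dy": 0,"dz": 0,"ax": 0,"ay": 0,"az": 0},
  {"fingers": 0,"dx": 0,"dy": 0,"dz": 0,"ax": 0,"ay": 0,"az": 0},
  {"fingers": 0,"dx": 0,"dy": 0,"dz": 0,"ax": 0,"ay": 0,"az": 0},
  {"fingers": 0,"dx": 0,"dy": 0,"dz": 0,"ax": 0,"ay": 0,"az": 0},
])

```text
time: 4.8
eef_pos: [0.6211, -0.0173, 0.028]
ee_rot: [3.13, -0.274, 0.002]
contact_force: [-0.2, -1.3, -5.2]
gripper_width: 0.078
gripper_force: 59.7
```

Call:
arm_command([
  {"fingers": 0,"dx": 0,"dy": 0,"dz": 0,"ax": 0,"ay": 0,"az": -2},
  {"fingers": 0,"dx": 0,"dy": 0,"dz": 0,"ax": 0,"ay": 0,"az": -2},
  {"fingers": 0,"dx": 0,"dy": 0,"dz": 0,"ax": 0,"ay": 0,"az": -2},
  {"fingers": 0,"dx": 0,"dy": 0,"dz": 0,"ax": 0,"ay": 0,"az": -2.1},
  {"fingers": 0,"dx": 0.8,"dy": -0.7,"dz": 0,"ax": 0,"ay": 0,"az": 0},
  {"fingers": 0,"dx": 0.8,"dy": -0.7,"dz": 0,"ax": 0,"ay": 0,"az": 0},
  {"fingers": 0,"dx": 0.8,"dy": -0.7,"dz": 0,"ax": 0,"ay": 0,"az": 0},
  {"fingers": 0,"dx": 0.8,"dy": -0.7,"dz": 0,"ax": 0,"ay": 0,"az": 0},
  {"fingers": 0,"dx": 0.8,"dy": -0.7,"dz": 0,"ax": 0,"ay": 0,"az": 0},
  {"fingers": 0,"dx": 0.7,"dy": -0.7,"dz": 0,"ax": 0,"ay": 0,"az": 0},
  {"fingers": 0,"dx": 0,"dy": 0,"dz": 0,"ax": 0,"ay": 0,"az": 0},
  {"fingers": 0,"dx": 0,"dy": 0,"dz": 0,"ax": 0,"ay": 0,"az": 0},
])

```text
time: 5.8
eef_pos: [0.67, 0.0238, 0.0279]
ee_rot: [-3.141, 0.053, -0.003]
contact_force: [2.6, 4.9, 2.5]
gripper_width: 0.08
gripper_force: 60.8
```

Call:
arm_command([
  {"fingers": 0,"dx": 0.1,"dy": 0,"dz": 0,"ax": 0,"ay": 0,"az": 0},
  {"fingers": 0,"dx": 0.1,"dy": 0,"dz": 0,"ax": 0,"ay": 0,"az": 0},
  {"fingers": 0,"dx": 0,"dy": 0,"dz": 0,"ax": 0,"ay": 0,"az": 0},
])

```text
time: 6.05
eef_pos: [0.6704, 0.0235, 0.028]
ee_rot: [-3.14, 0.053, 0.001]
contact_force: [-4.7, 7.6, 7.3]
gripper_width: 0.082
gripper_force: 61.5
```

Call:
arm_command([
  {"fingers": 0,"dx": 0,"dy": -0.1,"dz": 0,"ax": 0,"ay": 0,"az": 0},
  {"fingers": 0,"dx": 0,"dy": -0.1,"dz": 0,"ax": 0,"ay": 0,"az": 0},
  {"fingers": 0,"dx": 0,"dy": 0,"dz": 0,"ax": 0,"ay": 0,"az": 0},
])

```text
time: 6.3
eef_pos: [0.6709, 0.0242, 0.028]
ee_rot: [3.14, -0.053, 0.0]
contact_force: [-2.8, -4.8, 5.7]
gripper_width: 0.08
gripper_force: 61.2
```

Call:
arm_command([
  {"fingers": 0,"dx": 0.1,"dy": 0,"dz": 0,"ax": 0,"ay": 0,"az": 0},
  {"fingers": 0,"dx": 0.1,"dy": 0,"dz": 0,"ax": 0,"ay": 0,"az": 0},
  {"fingers": 0,"dx": 0,"dy": 0,"dz": 0,"ax": 0,"ay": 0,"az": 0},
])

```text
time: 6.55
eef_pos: [0.6715, 0.0242, 0.0279]
ee_rot: [3.141, -0.053, -0.004]
contact_force: [-10.7, -3.6, 13.0]
gripper_width: 0.08
gripper_force: 62.5
```

Call:
arm_command([
  {"fingers": 0,"dx": 0,"dy": -0.1,"dz": 0,"ax": 0,"ay": 0,"az": 0},
  {"fingers": 0,"dx": 0,"dy": -0.1,"dz": 0,"ax": 0,"ay": 0,"az": 0},
  {"fingers": 0,"dx": 0,"dy": 0,"dz": 0,"ax": 0,"ay": 0,"az": 0},
])

```text
time: 6.8
eef_pos: [0.6726, 0.0258, 0.028]
ee_rot: [3.14, -0.053, -0.001]
contact_force: [-3.9, -7.0, 8.4]
gripper_width: 0.075
gripper_force: 61.7
```

Run:
```python
from h import *
delta([0.6731,0.0268,0.026],-1.78)
for n in ('wrist','top'):
    im,d,m,T=grab(n); cv2.imwrite(f'pics/{n}5.png',im); np.savez(f'{n}5.npz',im=im,d=d,T=T)
t=cv2.resize(cv2.imread('pics/top5.png')[150:260,195:315],None,fx=5,fy=5,interpolation=cv2.INTER_CUBIC); cv2.imwrite('pics/t5.png',t)
```

```text
t 6.8 pos [0.6726 0.0258 0.028 ] yaw -1.93 F [-3.9 -7.   8.4] w 0.075 61.7 q [-0.05  0.8   1.4  -0.    0.95  1.56]
shift cm (present tool axes) [ 0.05 -0.1   0.2 ] (goal axes) [ 0.05 -0.1   0.2 ] turn deg [ 0.07  0.02 -0.15]
```

View pics/t5.png

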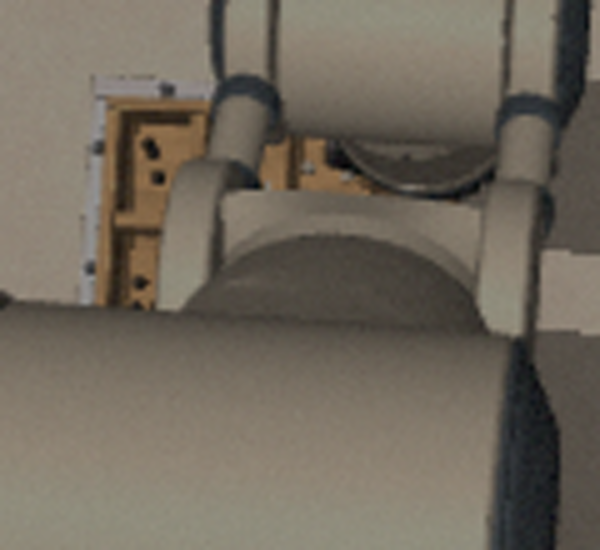

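The crop shows the case's left and far walls close to the bars, with no clear gap at this scale. I'll press a little further until the force shows firm contact.

Call:
arm_command([
  {"fingers": 0,"dx": 0.1,"dy": -0.1,"dz": 0,"ax": 0,"ay": 0,"az": 0},
  {"fingers": 0,"dx": 0.1,"dy": -0.1,"dz": 0,"ax": 0,"ay": 0,"az": 0},
  {"fingers": 0,"dx": 0,"dy": 0,"dz": 0,"ax": 0,"ay": 0,"az": 0},
])

```text
time: 7.15
eef_pos: [0.6728, 0.0259, 0.0279]
ee_rot: [3.138, -0.053, -0.007]
contact_force: [-16.8, -23.7, 17.6]
gripper_width: 0.079
gripper_force: 63.4
```

Call:
arm_command([
  {"fingers": 0,"dx": 0.1,"dy": -0.1,"dz": 0,"ax": 0,"ay": 0,"az": 0},
  {"fingers": 0,"dx": 0.1,"dy": -0.1,"dz": 0,"ax": 0,"ay": 0,"az": 0},
  {"fingers": 0,"dx": 0,"dy": 0,"dz": 0,"ax": 0,"ay": 0,"az": 0},
])

```text
time: 7.4
eef_pos: [0.674, 0.0259, 0.0279]
ee_rot: [3.135, -0.053, -0.01]
contact_force: [-23.6, -40.4, 21.8]
gripper_width: 0.078
gripper_force: 65.3
```

Call:
arm_command([
  {"fingers": 0,"dx": 0.1,"dy": 0.15,"dz": 0,"ax": 0,"ay": 0,"az": 0},
  {"fingers": 0,"dx": 0.1,"dy": 0.1,"dz": 0,"ax": 0,"ay": 0,"az": 0},
  {"fingers": 0,"dx": 0,"dy": 0,"dz": 0,"ax": 0,"ay": 0,"az": 0},
])

```text
time: 7.65
eef_pos: [0.6746, 0.0256, 0.0279]
ee_rot: [3.138, -0.053, -0.014]
contact_force: [-30.9, -19.8, 28.8]
gripper_width: 0.081
gripper_force: 66.6
```

Run:
```python
from h import *
delta([0.6731,0.0268,0.026],-1.78)
im,d,m,T=grab('wrist'); cv2.imwrite('pics/w6.png',im)
```

```text
t 7.65 pos [0.6746 0.0256 0.0279] yaw -1.93 F [-30.9 -19.8  28.8] w 0.081 66.6 q [-0.05  0.8   1.38 -0.    0.97  1.56]
shift cm (present tool axes) [-0.15 -0.11  0.19] (goal axes) [-0.15 -0.11  0.19] turn deg [ 0.17  0.49 -0.15]
```

View pics/w6.png

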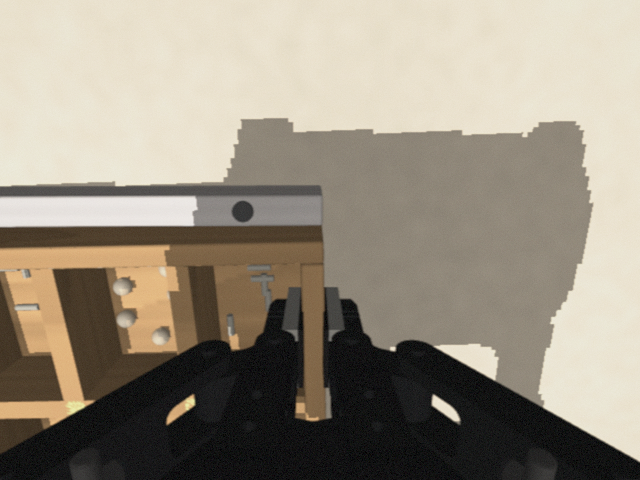

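The wrist view shows the case's far wall parallel to the bar and flush, with its right end at the bar's end near (322,190-225). I'll ease the push, release, back up and check from above.

Call:
arm_command([
  {"fingers": 0,"dx": -0.15,"dy": 0.1,"dz": 0,"ax": 0,"ay": 0,"az": 0},
  {"fingers": 0,"dx": -0.15,"dy": 0.05,"dz": 0,"ax": 0,"ay": 0,"az": 0},
  {"fingers": 0.3,"dx": 0,"dy": 0,"dz": 0,"ax": 0,"ay": 0,"az": 0},
  {"fingers": 0.3,"dx": 0,"dy": 0,"dz": 0,"ax": 0,"ay": 0,"az": 0},
  {"fingers": 0.3,"dx": 0,"dy": 0,"dz": 0,"ax": 0,"ay": 0,"az": 0},
  {"fingers": 0.3,"dx": 0,"dy": 0,"dz": 0,"ax": 0,"ay": 0,"az": 0},
  {"fingers": 0.3,"dx": 0,"dy": 0,"dz": -2,"ax": 0,"ay": 0,"az": 0},
  {"fingers": 0.3,"dx": 0,"dy": 0,"dz": -4,"ax": 0,"ay": 0,"az": 0},
  {"fingers": 0.3,"dx": 0,"dy": 0,"dz": -4,"ax": 0,"ay": 0,"az": 0},
  {"fingers": 0.3,"dx": -2,"dy": -2,"dz": -3,"ax": 0,"ay": 0,"az": 0},
  {"fingers": 0.3,"dx": -2,"dy": -2,"dz": -3,"ax": 0,"ay": 0,"az": 0},
  {"fingers": 0.3,"dx": -2,"dy": -2,"dz": -3,"ax": 0,"ay": 0,"az": 0},
  {"fingers": 0.3,"dx": -2,"dy": -1,"dz": -3,"ax": 0,"ay": 0,"az": 0},
  {"fingers": 0.3,"dx": 0,"dy": 0,"dz": 0,"ax": 0,"ay": 0,"az": 0},
  {"fingers": 0.3,"dx": 0,"dy": 0,"dz": 0,"ax": 0,"ay": 0,"az": 0},
])

```text
time: 8.95
eef_pos: [0.5988, 0.1004, 0.2494]
ee_rot: [-3.141, 0.051, -0.006]
contact_force: [0.3, -0.8, -0.1]
gripper_width: 0.302
gripper_force: 0.0
```

Run:
```python
from h import *
delta([0.50,-0.31,0.36],90)
im,d,m,T=grab('wrist'); cv2.imwrite('pics/w7.png',im); np.savez('w7.npz',im=im,d=d,T=T)
```

```text
t 8.95 pos [0.5988 0.1004 0.2494] yaw -1.85 F [ 0.3 -0.8 -0.1] w 0.302 0.0 q [0.07 0.46 1.38 0.   1.3  1.67]
shift cm (present tool axes) [ -8.51  41.34 -11.11] (goal axes) [-41.04  -9.88 -11.06] turn deg [  0.15  -0.18 -91.85]
```

View pics/w7.png

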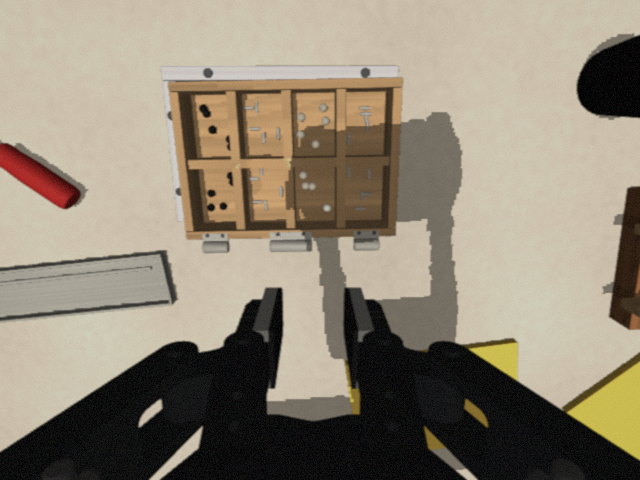

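The view from above shows the case in the corner: rim corners near (171,83), (403,80), (395,236) and (188,238), knuckles at (215,242), (290,242) and (367,241), far bar along row 73 and left bar near column 172. Those are my ten pictures used, so from here I work by numbers.

```bash
cat > meas.py <<'E'
from h import *
def line(P):
    P=np.array(P,np.float32); vx,vy,x0,y0=cv2.fitLine(P,cv2.DIST_HUBER,0,.001,.001).ravel().astype(float)
    return np.array([x0,y0]),np.array([vx,vy])
def cross(a,b):
    t=np.linalg.solve(np.c_[a[1],-b[1]],b[0]-a[0]); return a[0]+t[0]*a[1]
def case_pose(im,T,m,box,verbose=True):
    "wood colour mask -> outer rim edges at z=.045 ; box = u0,v0,u1,v1 of rough rim corners"
    hsv=cv2.cvtColor(im,cv2.COLOR_BGR2HSV); wood=(hsv[...,1]>85)&(hsv[...,0]<25)
    return wood
E
python3 - <<'E'
from meas import *
z=np.load('w7.npz'); m=eyes.camera_model('wrist'); T=z['T']; im=z['im']; hsv=cv2.cvtColor(im,cv2.COLOR_BGR2HSV)
for v in (120,200): print(v,[tuple(map(int,hsv[v,u])) for u in range(160,196,2)])
for u in (250,): print(u,[(v,)+tuple(map(int,hsv[v,u])) for v in range(60,96,2)])
for u in (250,): print(u,[(v,)+tuple(map(int,hsv[v,u])) for v in range(226,250,2)])
W=cloud(z['d'],m,T)
print(W[60:96:2,250,2].round(3)); print(W[226:256:2,290,2].round(3)); print(W[150,160:200:2,2].round(3)); print(W[150,380:410:2,2].round(3))
E
```

```text
120 [(24, 35, 204), (21, 38, 204), (20, 38, 204), (17, 27, 199), (14, 14, 206), (13, 10, 179), (16, 81, 171), (16, 111, 190), (15, 110, 188), (16, 111, 188), (16, 114, 152), (14, 107, 69), (16, 104, 64), (21, 142, 52), (15, 102, 55), (18, 112, 50), (14, 111, 62), (16, 116, 97)]
200 [(19, 38, 202), (17, 41, 204), (16, 41, 205), (19, 40, 205), (18, 40, 208), (16, 41, 205), (20, 41, 205), (18, 36, 201), (17, 18, 204), (16, 14, 207), (19, 10, 204), (16, 82, 180), (17, 113, 178), (16, 111, 181), (16, 112, 176), (16, 116, 101), (15, 110, 65), (16, 121, 61)]
250 [(60, 25, 30, 205), (62, 24, 35, 205), (64, 23, 32, 205), (66, 15, 16, 193), (68, 14, 14, 204), (70, 15, 13, 201), (72, 6, 13, 200), (74, 10, 11, 202), (76, 20, 8, 204), (78, 15, 15, 204), (80, 14, 70, 156), (82, 16, 114, 183), (84, 16, 114, 177), (86, 16, 114, 170), (88, 16, 112, 160), (90, 18, 119, 88), (92, 17, 96, 61), (94, 15, 113, 156)]
250 [(226, 17, 123, 60), (228, 18, 139, 55), (230, 15, 109, 101), (232, 16, 111, 182), (234, 16, 112, 177), (236, 17, 112, 168), (238, 18, 63, 167), (240, 18, 39, 203), (242, 19, 40, 203), (244, 20, 40, 206), (246, 19, 37, 202), (248, 18, 40, 205)]
[0.001 0.001 0.002 0.026 0.027 0.025 0.025 0.026 0.026 0.026 0.045 0.046
 0.045 0.045 0.046 0.043 0.026 0.01 ]
[0.039 0.042 0.045 0.046 0.045 0.047 0.046 0.048 0.05  0.052 0.052 0.052
 0.051 0.    0.001]
[-0.001  0.001  0.002  0.001  0.001  0.026  0.026  0.025  0.045  0.046
  0.046  0.046  0.044  0.041  0.034  0.027  0.021  0.015  0.009  0.008]
[ 0.009  0.01   0.016  0.026  0.037  0.046  0.046  0.045  0.046  0.045
  0.002 -0.001  0.     0.001  0.001]
```

```bash
cat > meas.py <<'E'
from h import *
def line(P):
    P=np.array(P,np.float32); vx,vy,x0,y0=cv2.fitLine(P,cv2.DIST_HUBER,0,.001,.001).ravel().astype(float)
    return np.array([x0,y0]),np.array([vx,vy])
def cross(a,b):
    t=np.linalg.solve(np.c_[a[1],-b[1]],b[0]-a[0]); return a[0]+t[0]*a[1]
def sub(prof,th,first=True):
    "sub-pixel crossing above th in a 1-D profile, first (rising) or last (falling)"
    k=np.nonzero(prof>th)[0]
    if not len(k): return np.nan
    i=k[0] if first else k[-1]; j=i-1 if first else i+1
    if j<0 or j>=len(prof) : return np.nan
    return i+(j-i)*(prof[i]-th)/(prof[i]-prof[j])
def vert(A,u,v0,v1,th,first): return v0+sub(A[v0:v1,u],th,first)
def hor(A,v,u0,u1,th,first): return u0+sub(A[v,u0:u1],th,first)
def fit(pts,m,T,z):
    P=[ray(u,v,m,T,z)[:2] for u,v in pts if np.isfinite(u+v)]
    L=line(P); n=np.array([-L[1][1],L[1][0]])
    return L,np.abs((np.array(P)-L[0])@n).mean()
def ang(L,ref):  # direction mod 180 minus ref
    return (np.degrees(np.arctan2(L[1][1],L[1][0]))-ref+90)%180-90
E
python3 - <<'E'
from meas import *
z=np.load('w7.npz'); m=eyes.camera_model('wrist'); T=z['T']; im=cv2.GaussianBlur(z['im'],(3,3),0)
S=cv2.cvtColor(im,cv2.COLOR_BGR2HSV)[...,1].astype(float); Z=cloud(z['d'],m,T)[...,2]; Z=np.nan_to_num(Z)
E={}
E['rimF']=fit([(u,vert(S,u,70,90,60,True)) for u in range(180,335)],m,T,.045)
E['rimL']=fit([(hor(S,v,165,200,60,True),v) for v in range(95,230)],m,T,.045)
E['rimN']=fit([(u,vert(S,u,225,245,75,False)) for u in list(range(232,268))+list(range(312,316))],m,T,.045)
E['rimR']=fit([(hor(S,v,385,415,75,False),v) for v in range(95,112)],m,T,.045)
E['barF']=fit([(u,vert(Z,u,55,75,.014,True)) for u in range(170,395)],m,T,.025)
E['barL']=fit([(hor(Z,v,150,190,.014,True),v) for v in range(85,215)],m,T,.025)
for k,(L,r) in E.items(): print(k,L[0].round(4),'ang',round(ang(L,90 if k[-1] in 'FN' else 0),2),'res',round(r,5))
C=cross(E['barF'][0],E['barL'][0]); t=np.radians((ang(E['barF'][0],90)+ang(E['barL'][0],0))/2); ex=np.array([np.cos(t),np.sin(t)]); ey=np.array([-ex[1],ex[0]])
C=C-.012*(ex+ey); print('fence corner',C,'yaw',np.degrees(t))
for a,b in ('FL','FR','NL','NR'):
    p=cross(E['rim'+a][0],E['rim'+b][0]); print(a+b,p.round(4),'in fence',((p-C)@np.c_[ex,ey]*1000).round(1))
E
```

```text
rimF [0.7142 0.15  ] ang -1.03 res 5e-05
rimL [0.6625 0.2223] ang -0.88 res 0.00017
rimN [0.5745 0.1558] ang -0.9 res 9e-05
rimR [0.69   0.0224] ang -1.61 res 3e-05
barF [0.7274 0.1249] ang -1.88 res 1e-05
barL [0.6573 0.2358] ang -1.75 res 0.00023
fence corner [0.71858437 0.22194937] yaw -1.8181095966798966
FL [0.7155 0.2214] in fence [-3.1 -0.6]
FR [0.7118 0.0217] in fence [  -0.4 -200.3]
NL [0.5756 0.2236] in fence [-143.    -2.9]
NR [0.5725 0.0256] in fence [-139.8 -200.8]
```

The case sits 0.9° off square, with its far-left and near-left corners about 3 mm out. I'll nudge the -x wall in the left knuckle gap with closed fingers.

Call:
arm_command([
  {"fingers": 0,"dx": -1.5,"dy": -1.2,"dz": 1.6,"ax": 0,"ay": 0,"az": -6},
  {"fingers": 0,"dx": 0,"dy": 0,"dz": 2,"ax": 0,"ay": 0,"az": -7},
  {"fingers": 0,"dx": 0,"dy": 0,"dz": 2,"ax": 0,"ay": 0,"az": -7},
  {"fingers": 0,"dx": 0,"dy": 0,"dz": 2,"ax": 0,"ay": 0,"az": -7},
  {"fingers": 0,"dx": 0,"dy": 0,"dz": 2,"ax": 0,"ay": 0,"az": -7},
  {"fingers": 0,"dx": 0,"dy": 0,"dz": 2,"ax": 0,"ay": 0,"az": -7},
  {"fingers": 0,"dx": 0,"dy": 0,"dz": 0,"ax": 0,"ay": 0,"az": -7},
  {"fingers": 0,"dx": 0,"dy": 0,"dz": 0,"ax": 0,"ay": 0,"az": -7},
  {"fingers": 0,"dx": 0,"dy": 0,"dz": 0,"ax": 0,"ay": 0,"az": -7},
  {"fingers": 0,"dx": 0,"dy": 0,"dz": 0,"ax": 0,"ay": 0,"az": -7},
  {"fingers": 0,"dx": 0,"dy": 0,"dz": 0,"ax": 0,"ay": 0,"az": -7},
  {"fingers": 0,"dx": 0,"dy": 0,"dz": 0,"ax": 0,"ay": 0,"az": -7},
  {"fingers": 0,"dx": 0,"dy": 0,"dz": 0,"ax": 0,"ay": 0,"az": -7},
  {"fingers": 0,"dx": 0,"dy": 0,"dz": 0,"ax": 0,"ay": 0,"az": 0},
  {"fingers": 0,"dx": 0,"dy": 0,"dz": 0,"ax": 0,"ay": 0,"az": 0},
])

```text
time: 10.25
eef_pos: [0.584, 0.1116, 0.1301]
ee_rot: [-2.263, -2.178, 0.002]
contact_force: [0.1, 0.4, 0.6]
gripper_width: 0.003
gripper_force: 0.0
```

Run:
```python
from h import *
delta([0.525,0.1625,0.03],88.2)
```

```text
t 10.25 pos [0.584  0.1116 0.1301] yaw 87.81 F [0.1 0.4 0.6] w 0.003 0.0 q [ 0.09  0.57  1.54 -0.    1.03  0.13]
shift cm (present tool axes) [ 4.86 -6.07 10.02] (goal axes) [ 4.9  -6.05 10.01] turn deg [-0.1   0.02 -0.39]
```

Call:
arm_command([
  {"fingers": 0,"dx": 1.6,"dy": -2.0,"dz": 0,"ax": 0,"ay": 0,"az": -0.4},
  {"fingers": 0,"dx": 1.6,"dy": -2.0,"dz": 0,"ax": 0,"ay": 0,"az": 0},
  {"fingers": 0,"dx": 1.7,"dy": -2.0,"dz": 0,"ax": 0,"ay": 0,"az": 0},
  {"fingers": 0,"dx": 0,"dy": 0,"dz": 3,"ax": 0,"ay": 0,"az": 0},
  {"fingers": 0,"dx": 0,"dy": 0,"dz": 3,"ax": 0,"ay": 0,"az": 0},
  {"fingers": 0,"dx": 0,"dy": 0,"dz": 3,"ax": 0,"ay": 0,"az": 0},
  {"fingers": 0,"dx": 0,"dy": 0,"dz": 1,"ax": 0,"ay": 0,"az": 0},
  {"fingers": 0,"dx": 0,"dy": 0.7,"dz": 0,"ax": 0,"ay": 0,"az": 0},
  {"fingers": 0,"dx": 0,"dy": 0.7,"dz": 0,"ax": 0,"ay": 0,"az": 0},
  {"fingers": 0,"dx": 0,"dy": 0.6,"dz": 0,"ax": 0,"ay": 0,"az": 0},
  {"fingers": 0,"dx": 0,"dy": 0,"dz": 0,"ax": 0,"ay": 0,"az": 0},
])

```text
time: 11.17
eef_pos: [0.5485, 0.1624, 0.0329]
ee_rot: [2.251, 2.189, 0.005]
contact_force: [-0.2, 0.0, 0.2]
gripper_width: -0.002
gripper_force: 0.0
```

Call:
arm_command([
  {"fingers": 0,"dx": 0,"dy": 0.2,"dz": 0,"ax": 0,"ay": 0,"az": 0},
  {"fingers": 0,"dx": 0,"dy": 0.2,"dz": 0,"ax": 0,"ay": 0,"az": 0},
  {"fingers": 0,"dx": 0,"dy": 0.2,"dz": 0,"ax": 0,"ay": 0,"az": 0},
  {"fingers": 0,"dx": 0,"dy": 0.2,"dz": 0,"ax": 0,"ay": 0,"az": 0},
])

```text
time: 11.5
eef_pos: [0.5537, 0.1621, 0.0316]
ee_rot: [2.251, 2.191, 0.0]
contact_force: [0.2, -0.2, 0.2]
gripper_width: -0.001
gripper_force: 0.0
```

Call:
arm_command([
  {"fingers": 0,"dx": 0,"dy": 0.2,"dz": 0,"ax": 0,"ay": 0,"az": 0},
  {"fingers": 0,"dx": 0,"dy": 0.2,"dz": 0,"ax": 0,"ay": 0,"az": 0},
  {"fingers": 0,"dx": 0,"dy": 0.2,"dz": 0,"ax": 0,"ay": 0,"az": 0},
])

```text
time: 11.75
eef_pos: [0.5596, 0.1619, 0.0313]
ee_rot: [-2.251, -2.191, 0.0]
contact_force: [-4.6, 0.2, 0.5]
gripper_width: 0.001
gripper_force: 2.9
```

Call:
arm_command([
  {"fingers": 0,"dx": 0,"dy": 0.1,"dz": 0,"ax": 0,"ay": 0,"az": 0},
  {"fingers": 0,"dx": 0,"dy": 0.1,"dz": 0,"ax": 0,"ay": 0,"az": 0},
  {"fingers": 0,"dx": 0,"dy": 0,"dz": 0,"ax": 0,"ay": 0,"az": 0},
])

```text
time: 12.0
eef_pos: [0.56, 0.1619, 0.0311]
ee_rot: [-2.249, -2.19, 0.004]
contact_force: [-9.3, 1.7, 7.8]
gripper_width: -0.002
gripper_force: 4.6
```

Call:
arm_command([
  {"fingers": 0,"dx": 0,"dy": 0.1,"dz": 0,"ax": 0,"ay": 0,"az": 0},
  {"fingers": 0,"dx": 0,"dy": 0.1,"dz": 0,"ax": 0,"ay": 0,"az": 0},
  {"fingers": 0,"dx": 0,"dy": 0,"dz": 0,"ax": 0,"ay": 0,"az": 0},
])

```text
time: 12.25
eef_pos: [0.5606, 0.162, 0.0311]
ee_rot: [-2.248, -2.189, 0.006]
contact_force: [-16.2, 4.3, 13.1]
gripper_width: 0.003
gripper_force: 8.4
```

Call:
arm_command([
  {"fingers": 0,"dx": 0,"dy": 0.1,"dz": 0,"ax": 0,"ay": 0,"az": 0},
  {"fingers": 0,"dx": 0,"dy": 0.1,"dz": 0,"ax": 0,"ay": 0,"az": 0},
  {"fingers": 0,"dx": 0,"dy": 0,"dz": 0,"ax": 0,"ay": 0,"az": 0},
])

```text
time: 12.5
eef_pos: [0.5621, 0.1623, 0.031]
ee_rot: [-2.248, -2.189, 0.007]
contact_force: [-20.8, 9.2, 13.8]
gripper_width: -0.001
gripper_force: 10.3
```

Call:
arm_command([
  {"fingers": 0,"dx": 0,"dy": 0.1,"dz": 0,"ax": 0,"ay": 0,"az": 0},
  {"fingers": 0,"dx": 0,"dy": 0.1,"dz": 0,"ax": 0,"ay": 0,"az": 0},
  {"fingers": 0,"dx": 0,"dy": 0,"dz": 0,"ax": 0,"ay": 0,"az": 0},
])

```text
time: 12.75
eef_pos: [0.5623, 0.1623, 0.031]
ee_rot: [-2.246, -2.187, 0.011]
contact_force: [-29.3, 9.6, 22.8]
gripper_width: -0.001
gripper_force: 15.1
```

Call:
arm_command([
  {"fingers": 0,"dx": 0,"dy": 0.1,"dz": 0,"ax": 0,"ay": 0,"az": 0},
  {"fingers": 0,"dx": 0,"dy": 0,"dz": 0,"ax": 0,"ay": 0,"az": 0},
])

```text
time: 12.92
eef_pos: [0.5623, 0.1623, 0.0309]
ee_rot: [-2.245, -2.186, 0.013]
contact_force: [-34.4, 10.2, 27.1]
gripper_width: 0.0
gripper_force: 17.8
```

Call:
arm_command([
  {"fingers": 0,"dx": 0,"dy": -0.5,"dz": 0,"ax": 0,"ay": 0,"az": 0},
  {"fingers": 0,"dx": 0,"dy": -1.5,"dz": 0,"ax": 0,"ay": 0,"az": 0},
  {"fingers": 0,"dx": 0,"dy": -1.5,"dz": 0,"ax": 0,"ay": 0,"az": 0},
  {"fingers": 0,"dx": 0,"dy": 0,"dz": -3,"ax": 0,"ay": 0,"az": 0},
  {"fingers": 0,"dx": 0,"dy": 0,"dz": -4,"ax": 0,"ay": 0,"az": 0},
  {"fingers": 0.3,"dx": -1.5,"dy": 1.5,"dz": -3,"ax": 0,"ay": 0,"az": 0},
  {"fingers": 0.3,"dx": -1.5,"dy": 1.5,"dz": -3,"ax": 0,"ay": 0,"az": 0},
  {"fingers": 0.3,"dx": -1.5,"dy": 1.5,"dz": -3,"ax": 0,"ay": 0,"az": 0},
  {"fingers": 0.3,"dx": -1.5,"dy": 1.5,"dz": -3,"ax": 0,"ay": 0,"az": 0},
  {"fingers": 0.3,"dx": -1.5,"dy": 1.5,"dz": -3,"ax": 0,"ay": 0,"az": 0},
  {"fingers": 0.3,"dx": -1.5,"dy": 1.5,"dz": -3,"ax": 0,"ay": 0,"az": 0},
  {"fingers": 0.3,"dx": -1.2,"dy": 1.5,"dz": 0,"ax": 0,"ay": 0,"az": 0},
  {"fingers": 0.3,"dx": 0,"dy": 0,"dz": 0,"ax": 0,"ay": 0,"az": 0},
  {"fingers": 0.3,"dx": 0,"dy": 0,"dz": 0,"ax": 0,"ay": 0,"az": 0},
  {"fingers": 0.3,"dx": 0,"dy": 0,"dz": 0,"ax": 0,"ay": 0,"az": 0},
])

```text
time: 14.17
eef_pos: [0.635, 0.0581, 0.2804]
ee_rot: [-2.25, -2.19, 0.002]
contact_force: [-0.5, -0.8, 0.1]
gripper_width: 0.302
gripper_force: 0.0
```

```bash
cat >> meas.py <<'E'
def proj(p,m,T):
    c=T[:3,:3].T@(np.array(p)-T[:3,3]); return np.array([m['cx']+m['fx']*c[0]/-c[2], m['cy']-m['fy']*c[1]/-c[2]])
def edge(A,m,T,p0,p1,out,z,th,span=.012,n=150):
    """A>th inside. sample n scan lines crossing the expected edge p0-p1 (xy, at height z) from inside to outside (unit xy 'out'); falling crossing -> points -> line"""
    pts=[]; A32=A.astype(np.float32)
    for s in np.linspace(0,1,n):
        c=np.array(p0)+(np.array(p1)-p0)*s
        k=np.linspace(-span,span,121); Q=np.array([proj([*(c+o*np.array(out)),z],m,T) for o in k],np.float32)
        pr=cv2.remap(A32,Q[None,:,0],Q[None,:,1],cv2.INTER_LINEAR)[0]
        i=np.nonzero((pr[:-1]>th)&(pr[1:]<=th))[0]
        if len(i): i=i[-1]; pts.append(c+(k[i]+(k[1]-k[0])*(pr[i]-th)/(pr[i]-pr[i+1]))*np.array(out))
    pts=np.array(pts); L=line(pts); n_=np.array([-L[1][1],L[1][0]]); return L,np.abs((pts-L[0])@n_).mean(),len(pts)
def check_case(n='wrist',C=np.array([.7186,.2219]),yaw=-1.82,g=None):
    im,d,m,T=g or grab(n); t=np.radians(yaw); ex=np.array([np.cos(t),np.sin(t)]); ey=np.array([-ex[1],ex[0]])
    f=lambda x,y: C+x*ex+y*ey
    S=cv2.cvtColor(cv2.GaussianBlur(im,(3,3),0),cv2.COLOR_BGR2HSV)[...,1].astype(float)
    Z=np.nan_to_num(cloud(d,m,T)[...,2])
    E={'F':edge(Z,m,T,f(0,-.19),f(0,-.02),ex,.045,.035,.006),'L':edge(Z,m,T,f(-.12,0),f(-.02,0),ey,.045,.035,.006),
       'N':edge(S,m,T,f(-.14,-.056),f(-.14,-.024),-ex,.045,75,.006),'N2':edge(S,m,T,f(-.14,-.136),f(-.14,-.164),-ex,.045,75,.006),'R':edge(Z,m,T,f(-.12,-.2),f(-.02,-.2),-ey,.045,.03,.006),
       'bF':edge(Z,m,T,f(.012,-.19),f(.012,-.02),ex,.025,.013,.006),'bL':edge(Z,m,T,f(-.12,.012),f(-.02,.012),ey,.025,.013,.006)}
    for k,(L,r,c) in E.items(): print(k,((L[0]-C)@np.c_[ex,ey]*1000).round(2),'rel ang',round(ang(L,90 if k in('F','N','N2','bF') else 0)-yaw,2),'res mm',round(r*1000,2),c)
    for a in 'FN':
        for b in 'LR': print(a+b,((cross(E[a][0],E[b][0])-C)@np.c_[ex,ey]*1000).round(1),end=' ')
    print('bar corner',((cross(E['bF'][0],E['bL'][0])-C)@np.c_[ex,ey]*1000).round(1))
    return im,d,m,T
E
python3 - <<'E'
from meas import *
delta([0.645,0.06,0.28],88.2)
g=check_case(); np.savez('w8.npz',im=g[0],d=g[1],T=g[3])
E
```

```text
t 14.17 pos [0.635  0.0581 0.2804] yaw 88.47 F [-0.5 -0.8  0.1] w 0.302 0.0 q [-0.    0.48  1.25  0.    1.41  0.02]
shift cm (present tool axes) [0.21 1.   0.04] (goal axes) [0.22 1.   0.04] turn deg [-0.11 -0.01  0.27]
F [  -0.26 -105.  ] rel ang 0.06 res mm 0.23 150
L [-68.99  -1.79] rel ang -0.25 res mm 0.2 150
N [-139.51  -47.62] rel ang -10.13 res mm 1.36 85
N2 [-139.67 -146.81] rel ang -0.02 res mm 0.36 146
R [ -50.81 -201.84] rel ang 0.27 res mm 0.17 150
bF [  11.68 -105.  ] rel ang 0.04 res mm 0.25 150
bL [-68.99  11.91] rel ang 0.24 res mm 0.02 150
FL [-0.4 -2.1] FR [-2.000e-01 -2.016e+02] NL [-131.3   -1.5] NR [-167.1 -202.4] bar corner [11.6 12.3]
```

The case is now square and flush to the far bar. About 1.8 mm of gap remains at the left bar, so I'll nudge the -y wall.

Call:
arm_command([
  {"fingers": 0,"dx": -3.3,"dy": 0.4,"dz": 2,"ax": 0,"ay": 0,"az": 0.3},
  {"fingers": 0,"dx": -3.4,"dy": 0.5,"dz": 3,"ax": 0,"ay": 0,"az": 0},
  {"fingers": 0,"dx": 0,"dy": 0,"dz": 4,"ax": 0,"ay": 0,"az": 0},
  {"fingers": 0,"dx": 0,"dy": 0,"dz": 4,"ax": 0,"ay": 0,"az": 0},
  {"fingers": 0,"dx": 0,"dy": 0,"dz": 4,"ax": 0,"ay": 0,"az": 0},
  {"fingers": 0,"dx": 0,"dy": 0,"dz": 4,"ax": 0,"ay": 0,"az": 0},
  {"fingers": 0,"dx": 0,"dy": 0,"dz": 2,"ax": 0,"ay": 0,"az": 0},
  {"fingers": 0,"dx": 0,"dy": 0,"dz": 2,"ax": 0,"ay": 0,"az": 0},
  {"fingers": 0,"dx": 0.6,"dy": 0,"dz": 0,"ax": 0,"ay": 0,"az": 0},
  {"fingers": 0,"dx": 0.6,"dy": 0,"dz": 0,"ax": 0,"ay": 0,"az": 0},
  {"fingers": 0,"dx": 0.3,"dy": 0,"dz": 0,"ax": 0,"ay": 0,"az": 0},
  {"fingers": 0,"dx": 0,"dy": 0,"dz": 0,"ax": 0,"ay": 0,"az": 0},
])

```text
time: 15.22
eef_pos: [0.6437, 0.0098, 0.0355]
ee_rot: [2.254, 2.186, 0.002]
contact_force: [-0.1, -0.4, 0.6]
gripper_width: 0.002
gripper_force: 0.0
```

Call:
arm_command([
  {"fingers": 0,"dx": 0.2,"dy": 0,"dz": 0,"ax": 0,"ay": 0,"az": 0},
  {"fingers": 0,"dx": 0.2,"dy": 0,"dz": 0,"ax": 0,"ay": 0,"az": 0},
  {"fingers": 0,"dx": 0.1,"dy": 0,"dz": 0,"ax": 0,"ay": 0,"az": 0},
  {"fingers": 0,"dx": 0,"dy": 0,"dz": 0,"ax": 0,"ay": 0,"az": 0},
])

```text
time: 15.55
eef_pos: [0.6438, 0.0119, 0.0354]
ee_rot: [2.254, 2.184, -0.0]
contact_force: [-1.9, -14.5, 8.7]
gripper_width: 0.005
gripper_force: 7.5
```

Call:
arm_command([
  {"fingers": 0,"dx": 0.1,"dy": 0,"dz": 0,"ax": 0,"ay": 0,"az": 0},
  {"fingers": 0,"dx": 0.1,"dy": 0,"dz": 0,"ax": 0,"ay": 0,"az": 0},
  {"fingers": 0,"dx": 0,"dy": 0,"dz": 0,"ax": 0,"ay": 0,"az": 0},
])

```text
time: 15.8
eef_pos: [0.6438, 0.0121, 0.0354]
ee_rot: [2.253, 2.183, -0.003]
contact_force: [-3.8, -32.0, 7.8]
gripper_width: 0.002
gripper_force: 15.9
```

Call:
arm_command([
  {"fingers": 0,"dx": 0.1,"dy": 0,"dz": 0,"ax": 0,"ay": 0,"az": 0},
  {"fingers": 0,"dx": 0.1,"dy": 0,"dz": 0,"ax": 0,"ay": 0,"az": 0},
  {"fingers": 0,"dx": 0,"dy": 0,"dz": 0,"ax": 0,"ay": 0,"az": 0},
])

```text
time: 16.05
eef_pos: [0.6439, 0.0122, 0.0355]
ee_rot: [2.252, 2.182, -0.006]
contact_force: [-5.6, -48.9, 8.8]
gripper_width: 0.003
gripper_force: 24.4
```

Firm contact: the case is tight against both bars, and touch puts the right wall at y≈0.0229 against 0.0223 by vision. I'll rise and measure the hinge knuckles directly.

Call:
arm_command([
  {"fingers": 0,"dx": -0.5,"dy": 0,"dz": 0,"ax": 0,"ay": 0,"az": 0},
  {"fingers": 0,"dx": -1.5,"dy": 0,"dz": 0,"ax": 0,"ay": 0,"az": 0},
  {"fingers": 0,"dx": 0,"dy": 0,"dz": -4,"ax": 0,"ay": 0,"az": 0},
  {"fingers": 0,"dx": 0,"dy": 0,"dz": -4,"ax": 0,"ay": 0,"az": 0},
  {"fingers": 0.3,"dx": 1,"dy": -1,"dz": -4,"ax": 0,"ay": 0,"az": 0},
  {"fingers": 0.3,"dx": 1,"dy": -1,"dz": -4,"ax": 0,"ay": 0,"az": 0},
  {"fingers": 0.3,"dx": 1,"dy": -1,"dz": -4,"ax": 0,"ay": 0,"az": 0},
  {"fingers": 0.3,"dx": 1.5,"dy": -1,"dz": -4,"ax": 0,"ay": 0,"az": 0},
  {"fingers": 0.3,"dx": 1.5,"dy": 0,"dz": 0,"ax": 0,"ay": 0,"az": 0},
  {"fingers": 0.3,"dx": 0,"dy": 0,"dz": 0,"ax": 0,"ay": 0,"az": 0},
  {"fingers": 0.3,"dx": 0,"dy": 0,"dz": 0,"ax": 0,"ay": 0,"az": 0},
  {"fingers": 0.3,"dx": 0,"dy": 0,"dz": 0,"ax": 0,"ay": 0,"az": 0},
])

```text
time: 17.05
eef_pos: [0.6052, 0.0568, 0.2691]
ee_rot: [-2.256, -2.185, 0.001]
contact_force: [-0.5, -0.3, 0.3]
gripper_width: 0.297
gripper_force: 0.0
```

Run:
```python
from meas import *
delta([0.497,-0.317,0.30],93.7)
g=check_case(); np.savez('w9.npz',im=g[0],d=g[1],T=g[3]); im,d,m,T=g
W=cloud(d,m,T); S=cv2.cvtColor(im,cv2.COLOR_BGR2HSV)[...,1]
mk=(W[...,2]>.041)&(W[...,0]<.574)&(W[...,0]>.55)&(W[...,1]>.02)&(W[...,1]<.24)&(S<60)
n,lab,st,_=cv2.connectedComponentsWithStats(mk.astype(np.uint8))
for i in range(1,n):
    if st[i,4]>30:
        Q=W[lab==i]; print(len(Q),cv2.minAreaRect((Q[:,:2]*1000).astype(np.float32)),'ztop',np.percentile(Q[:,2],95).round(4),'x at top',Q[Q[:,2]>.0495,0].mean().round(4),'y ends',Q[:,1].min().round(4),Q[:,1].max().round(4))
```

```text
t 17.05 pos [0.6052 0.0568 0.2691] yaw 88.17 F [-0.5 -0.3  0.3] w 0.297 0.0 q [-0.    0.44  1.35 -0.    1.35  0.03]
shift cm (present tool axes) [-37.71  -9.63  -3.07] (goal axes) [-36.61 -13.21  -3.09] turn deg [-0.06  0.01 -5.53]
F [  -0.26 -105.  ] rel ang 0.05 res mm 0.22 150
L [-75.77  -0.3 ] rel ang -0.04 res mm 0.02 150
N [-140.13  -46.4 ] rel ang 0.33 res mm 1.31 89
N2 [-139.74 -146.49] rel ang -0.17 res mm 0.31 137
R [ -68.99 -199.96] rel ang -0.04 res mm 0.03 150
bF [  11.7 -105. ] rel ang 0.06 res mm 0.23 150
bL [-68.99  11.65] rel ang 0.58 res mm 0.16 150
FL [-0.3 -0.4] FR [  -0.2 -200. ] NL [-140.4   -0.3] NR [-139.2 -199.9] bar corner [11.6 12.5]
347 ((568.9188842773438, 197.8142852783203), (23.482433319091797, 10.340574264526367), 88.41277313232422) ztop 0.0525 x at top 0.5697 y ends 0.186 0.2096
590 ((567.7135620117188, 125.83654022216797), (39.76614761352539, 12.516570091247559), 89.95960998535156) ztop 0.0526 x at top 0.5678 y ends 0.106 0.1457
365 ((566.7587890625, 52.9443359375), (26.44213104248047, 14.670186996459961), 88.60440826416016) ztop 0.0524 x at top 0.56
[... 1762 characters left out ...]
6, 4.959680557250977), 69.90895080566406) ztop 0.3278 x at top 0.566 y ends 0.0492 0.0527
87 ((563.4862060546875, 55.34328842163086), (9.011625289916992, 2.1725997924804688), 74.6581802368164) ztop 0.3351 x at top 0.5634 y ends 0.0511 0.0598
40 ((562.7979736328125, 57.00038146972656), (1.7845196723937988, 5.832991600036621), 12.300188064575195) ztop 0.3379 x at top 0.5627 y ends 0.054 0.0599
102 ((563.719482421875, 51.512699127197266), (2.7298834323883057, 7.360938549041748), 10.33969783782959) ztop 0.3365 x at top 0.5638 y ends 0.0479 0.0552
40 ((561.8084716796875, 57.0914421081543), (6.154398441314697, 2.3328230381011963), 80.17887115478516) ztop 0.3399 x at top 0.5621 y ends 0.0539 0.0602
```

The case is square and flush, within 0.4 mm on every edge. The hinge midpoint is (0.568, 0.126) at a yaw of -1.8°. Now to the lid.

Call:
arm_command([
  {"fingers": 0.5,"dx": -2.5,"dy": -0.6,"dz": -2,"ax": 0,"ay": 0,"az": 0},
  {"fingers": 0.5,"dx": -3.3,"dy": -0.65,"dz": -2,"ax": 0,"ay": 0,"az": 0},
  {"fingers": 0.5,"dx": -3.3,"dy": -0.65,"dz": -2,"ax": 0,"ay": 0,"az": 0},
  {"fingers": 0.5,"dx": -3.3,"dy": -0.65,"dz": -2,"ax": 0,"ay": 0,"az": 0},
  {"fingers": 0.5,"dx": -3.3,"dy": -0.65,"dz": -1,"ax": 0,"ay": 0,"az": 0},
  {"fingers": 0.5,"dx": -3.3,"dy": -0.65,"dz": 0,"ax": 0,"ay": 0,"az": 0},
  {"fingers": 0.5,"dx": -3.3,"dy": -0.65,"dz": 0,"ax": 0,"ay": 0,"az": 0},
  {"fingers": 0.5,"dx": -3.3,"dy": -0.65,"dz": 0,"ax": 0,"ay": 0,"az": 0},
  {"fingers": 0.5,"dx": -3.3,"dy": -0.65,"dz": 0,"ax": 0,"ay": 0,"az": 0},
  {"fingers": 0.5,"dx": -3.3,"dy": -0.65,"dz": 0,"ax": 0,"ay": 0,"az": 0},
  {"fingers": 0.5,"dx": -3.3,"dy": -0.65,"dz": 0,"ax": 0,"ay": 0,"az": 0},
  {"fingers": 0.5,"dx": -3.3,"dy": -0.65,"dz": 0,"ax": 0,"ay": 0,"az": 0},
  {"fingers": 0.5,"dx": -3.3,"dy": -0.65,"dz": 0,"ax": 0,"ay": 0,"az": 0},
  {"fingers": 0.5,"dx": -2.9,"dy": -0.65,"dz": 0,"ax": 0,"ay": 0,"az": 0},
  {"fingers": 0.5,"dx": 0,"dy": 0,"dz": 0,"ax": 0,"ay": 0,"az": -5.5},
  {"fingers": 0.5,"dx": 0,"dy": 0,"dz": 0,"ax": 0,"ay": 0,"az": 0},
  {"fingers": 0.5,"dx": 0,"dy": 0,"dz": 0,"ax": 0,"ay": 0,"az": 0},
  {"fingers": 0.5,"dx": 0,"dy": 0,"dz": 0,"ax": 0,"ay": 0,"az": 0},
])

```text
time: 18.6
eef_pos: [0.5007, -0.3889, 0.3593]
ee_rot: [-2.151, -2.288, -0.0]
contact_force: [-0.8, 0.6, 0.5]
gripper_width: 0.5
gripper_force: 0.0
```

```bash
cat > lid.py <<'E'
from meas import *
delta([0.497,-0.317,0.163],93.7)
g=grab('wrist'); im,d,m,T=g; np.savez('w10.npz',im=im,d=d,T=T)
W=cloud(d,m,T); Z=np.nan_to_num(W[...,2])
mk=(Z>.160)&(Z<.180)&(W[...,0]>.46)&(W[...,0]<.54)&(W[...,1]<-.19)&(W[...,1]>-.45)
n,lab,st,_=cv2.connectedComponentsWithStats(mk.astype(np.uint8)); i=1+st[1:,4].argmax(); Q=W[lab==i]; print(len(Q),'z',np.percentile(Q[:,2],[5,50,95]).round(4))
zt=np.median(Q[:,2])
P=np.array([ray(u,v,m,T,.170)[:2] for v,u in zip(*np.nonzero(lab==i))],np.float32)*1000
print(cv2.minAreaRect(P)); L=line(P/1000); print('line',L, 'yaw',ang(L,90))
for z0,z1,nm in ((.13,.15,'slide'),(.02,.036,'rail')):
    k=(Z>z0)&(Z<z1)&(W[...,0]>.54)&(W[...,0]<.61)&(W[...,1]<-.19)&(W[...,1]>-.45); print(nm,k.sum(),cv2.minAreaRect((W[k][:,:2]*1000).astype(np.float32)))
# low steel: knuckles
k=(Z<.06)&(W[...,0]>.495)&(W[...,0]<.53)&(W[...,1]<-.25)&(W[...,1]>-.38)&(Z>.012); print('low near lid',k.sum(),np.nanmedian(W[k],0) if k.any() else '')
E
python3 lid.py
```

```text
t 18.6 pos [ 0.5007 -0.3889  0.3593] yaw 93.53 F [-0.8  0.6  0.5] w 0.5 0.0 q [-0.75  0.42  1.14  0.    1.58 -0.82]
shift cm (present tool axes) [ 7.19  0.09 19.63] (goal axes) [ 7.2   0.1  19.63] turn deg [-0.03 -0.05 -0.17]
3008 z [0.1695 0.1709 0.1721]
((494.1884460449219, -319.021484375), (9.934964179992676, 195.13677978515625), 3.594510793685913)
line (array([ 0.4938795 , -0.31054962]), array([ 0.06246403, -0.99804723])) yaw 3.5812568070761586
slide 3172 ((573.9998779296875, -308.64080810546875), (10.874659538269043, 189.02206420898438), 3.471367120742798)
rail 678 ((572.3076171875, -310.8020324707031), (64.33270263671875, 173.81063842773438), 0.09595797210931778)
low near lid 241 [ 0.50254585 -0.29223594  0.0278595 ]
```

Run:
```python
from meas import *
z=np.load('w10.npz'); m=eyes.camera_model('wrist'); T=z['T']; W=cloud(z['d'],m,T); Z=np.nan_to_num(W[...,2])
mk=(Z>.160)&(Z<.180)&(W[...,0]>.46)&(W[...,0]<.54)&(W[...,1]<-.19)&(W[...,1]>-.46)
v,u=np.nonzero(mk); print('rows',v.min(),v.max(),'cols',u.min(),u.max())
t=np.radians(3.58); ex=np.array([np.cos(t),np.sin(t)]); ey=np.array([-ex[1],ex[0]]); c=np.array([.4942,-.319])
for nm,s in (('left end',1),('right end',-1)):
    L,r,n=edge(Z,m,T,c+s*.098*ey-.003*ex,c+s*.098*ey+.003*ex,s*ey,.170,.15,.012,20); print(nm,L[0],((L[0]-c)@np.c_[ex,ey]*1000).round(2),r,n)
for nm,s in (('+x face',1),('-x face',-1)):
    L,r,n=edge(Z,m,T,c+s*.005*ex-.09*ey,c+s*.005*ex+.09*ey,s*ex,.170,.16,.008); print(nm,L[0],((L[0]-c)@np.c_[ex,ey]*1000).round(2),'yaw',ang(L,90),r,n)
im=z['im']; S=cv2.cvtColor(im,cv2.COLOR_BGR2HSV)[...,1]
k=(S<60)&(W[...,0]>.49)&(W[...,0]<.53)&(W[...,1]<-.24)&(W[...,1]>-.40)&(Z>.010)&(Z<.06)
n,lab,st,_=cv2.connectedComponentsWithStats(k.astype(np.uint8))
for i in range(1,n):
    if st[i,4]>15: Q=W[lab==i]; print(st[i],Q.mean(0).round(4),Q.min(0).round(4),Q.max(0).round(4))
```

```text
rows 0 243 cols 303 315
left end [ 0.48722178 -0.22162375] [-0.88 97.62] 1.5265638218400478e-06 20
right end [ 0.50030047 -0.41650766] [ -0.  -97.7] 4.2545585944543275e-06 20
+x face [ 0.50005603 -0.3323113 ] [  5.01 -13.65] yaw 3.5956072083549486 1.3263686741980885e-05 150
-x face [ 0.48900095 -0.30915779] [-4.57 10.15] yaw 3.5046017368247817 0.0001911926529204459 150
[317  78   3  32  95] [ 0.5008 -0.2764  0.0273] [ 0.4986 -0.2935  0.0237] [ 0.5032 -0.2592  0.0307]
[316 148   4  29 112] [ 0.5054 -0.3555  0.0273] [ 0.5025 -0.3725  0.0203] [ 0.5083 -0.3385  0.03  ]
```

Lid: panel midline at (0.4943, -0.3165), top z≈0.170, yaw 3.55°. The right end and both knuckles agree on the middle to within 1 mm; the left end was clipped by the picture edge. Moving down to grasp.

Call:
arm_command([
  {"fingers": 0.5,"dx": 3.6,"dy": -0.1,"dz": 0,"ax": 0,"ay": 0,"az": 0},
  {"fingers": 0.5,"dx": 3.7,"dy": -0.1,"dz": 0,"ax": 0,"ay": 0,"az": 0},
  {"fingers": 0.5,"dx": 0,"dy": 0,"dz": 4,"ax": 0,"ay": 0,"az": 0},
  {"fingers": 0.5,"dx": 0,"dy": 0,"dz": 4,"ax": 0,"ay": 0,"az": 0},
  {"fingers": 0.5,"dx": 0,"dy": 0,"dz": 4,"ax": 0,"ay": 0,"az": 0},
  {"fingers": 0.5,"dx": 0,"dy": 0,"dz": 3,"ax": 0,"ay": 0,"az": 0},
  {"fingers": 0.5,"dx": 0,"dy": 0,"dz": 2.2,"ax": 0,"ay": 0,"az": 0},
  {"fingers": 0.5,"dx": 0,"dy": 0,"dz": 2.2,"ax": 0,"ay": 0,"az": 0},
  {"fingers": 0.5,"dx": 0,"dy": 0,"dz": 2.0,"ax": 0,"ay": 0,"az": 0},
  {"fingers": 0.5,"dx": 0,"dy": 0,"dz": 0,"ax": 0,"ay": 0,"az": 0},
  {"fingers": 0.5,"dx": 0,"dy": 0,"dz": 0,"ax": 0,"ay": 0,"az": 0},
])

```text
time: 19.57
eef_pos: [0.4939, -0.3159, 0.1456]
ee_rot: [-2.148, -2.29, 0.0]
contact_force: [-0.5, -0.2, 1.2]
gripper_width: 0.499
gripper_force: 0.0
```

```bash
python3 -c "
from h import *
delta([.4943,-.3165,.145],93.55)"
```

```text
t 19.57 pos [ 0.4939 -0.3159  0.1456] yaw 93.66 F [-0.5 -0.2  1.2] w 0.499 0.0 q [-0.67  0.55  1.55  0.    1.05 -0.73]
shift cm (present tool axes) [-0.06  0.03  0.06] (goal axes) [-0.06  0.03  0.06] turn deg [-0.07 -0.06  0.11]
```

Close, then lift 95 mm.

Call:
arm_command([
  {"fingers": 0,"dx": 0,"dy": 0,"dz": 0,"ax": 0,"ay": 0,"az": 0},
  {"fingers": 0,"dx": 0,"dy": 0,"dz": 0,"ax": 0,"ay": 0,"az": 0},
  {"fingers": 0,"dx": 0,"dy": 0,"dz": 0,"ax": 0,"ay": 0,"az": 0},
  {"fingers": 0,"dx": 0,"dy": 0,"dz": 0,"ax": 0,"ay": 0,"az": 0},
  {"fingers": 0,"dx": 0,"dy": 0,"dz": 0,"ax": 0,"ay": 0,"az": 0},
  {"fingers": 0,"dx": 0,"dy": 0,"dz": 0,"ax": 0,"ay": 0,"az": 0},
  {"fingers": 0,"dx": 0,"dy": 0,"dz": -0.5,"ax": 0,"ay": 0,"az": 0},
  {"fingers": 0,"dx": 0,"dy": 0,"dz": -0.5,"ax": 0,"ay": 0,"az": 0},
  {"fingers": 0,"dx": 0,"dy": 0,"dz": 0,"ax": 0,"ay": 0,"az": 0},
])

```text
time: 20.32
eef_pos: [0.4946, -0.3171, 0.1572]
ee_rot: [2.148, 2.29, 0.0]
contact_force: [-0.2, 0.3, -1.5]
gripper_width: 0.108
gripper_force: 58.5
```

Call:
arm_command([
  {"fingers": 0,"dx": 0,"dy": 0,"dz": -1,"ax": 0,"ay": 0,"az": 0},
  {"fingers": 0,"dx": 0,"dy": 0,"dz": -1.5,"ax": 0,"ay": 0,"az": 0},
  {"fingers": 0,"dx": 0,"dy": 0,"dz": -1.5,"ax": 0,"ay": 0,"az": 0},
  {"fingers": 0,"dx": 0,"dy": 0,"dz": -1.5,"ax": 0,"ay": 0,"az": 0},
  {"fingers": 0,"dx": 0,"dy": 0,"dz": -1.5,"ax": 0,"ay": 0,"az": 0},
  {"fingers": 0,"dx": 0,"dy": 0,"dz": -1.5,"ax": 0,"ay": 0,"az": 0},
  {"fingers": 0,"dx": 0,"dy": 0,"dz": -1.5,"ax": 0,"ay": 0,"az": 0},
  {"fingers": 0,"dx": 0,"dy": 0,"dz": -1.5,"ax": 0,"ay": 0,"az": 0},
  {"fingers": 0,"dx": 0,"dy": 0,"dz": 0,"ax": 0,"ay": 0,"az": 0},
  {"fingers": 0,"dx": 0,"dy": 0,"dz": 0,"ax": 0,"ay": 0,"az": 0},
  {"fingers": 0,"dx": 0,"dy": 0,"dz": 0,"ax": 0,"ay": 0,"az": 0},
])

```text
time: 21.23
eef_pos: [0.4937, -0.3164, 0.2701]
ee_rot: [-2.149, -2.291, 0.0]
contact_force: [0.5, 0.3, -2.4]
gripper_width: 0.106
gripper_force: 58.8
```

Run:
```python
from meas import *
delta([.5629,.1263,.26],88.18)
im,d,m,T=grab('wrist'); np.savez('w11.npz',im=im,d=d,T=T)
# lid in tool frame
s=bot.sense(); M=R.from_rotvec(s['ee_rot']).as_matrix(); W=cloud(d,m,T); P=(W-s['eef_pos'])@M
k=(np.abs(P[...,1])<.02)&(P[...,2]>-.06)&(P[...,2]<.02)&(P[...,0]>.02)
Q=P[k]; print(k.sum(),np.nanmin(Q,0),np.nanmax(Q,0)); v,u=np.nonzero(k); print(v.min(),v.max(),u.min(),u.max())
for x0 in np.arange(.02,.11,.01):
    q=Q[np.abs(Q[:,0]-x0)<.005]
    if len(q)>5: print(round(x0,2),len(q),q.min(0).round(4),q.max(0).round(4),np.median(q,0).round(4))
```

```text
t 21.23 pos [ 0.4937 -0.3164  0.2701] yaw 93.67 F [ 0.5  0.3 -2.4] w 0.106 58.8 q [-0.67  0.41  1.4   0.    1.33 -0.74]
shift cm (present tool axes) [43.74  9.74  1.03] (goal axes) [44.47  5.51  1.01] turn deg [-0.04 -0.03  5.49]
9068 [ 0.02002146 -0.00449925 -0.02657917] [ 0.10031387  0.00603396 -0.01299748]
26 299 295 330
0.02 415 [ 0.02   -0.0039 -0.0255] [ 0.0249  0.0058 -0.0225] [ 0.0225  0.0008 -0.024 ]
0.03 881 [ 0.025  -0.0045 -0.0257] [ 0.035  0.006 -0.013] [ 0.0301  0.0011 -0.024 ]
0.04 971 [ 0.035  -0.004  -0.0258] [ 0.045   0.006  -0.0218] [ 0.0401  0.0008 -0.024 ]
0.05 1022 [ 0.045  -0.0039 -0.0266] [ 0.055   0.0059 -0.022 ] [ 0.0501  0.001  -0.024 ]
0.06 1125 [ 0.055  -0.0044 -0.0259] [ 0.065   0.006  -0.0139] [ 0.0602  0.0008 -0.024 ]
0.07 1183 [ 0.065  -0.0039 -0.0258] [ 0.0748  0.0059 -0.0219] [ 0.0701  0.0011 -0.024 ]
0.08 1306 [ 0.0751 -0.0044 -0.0265] [ 0.085   0.006  -0.0137] [ 0.0802  0.0011 -0.024 ]
0.09 1423 [ 0.085  -0.004  -0.0261] [ 0.095   0.006  -0.0216] [ 0.0901  0.0011 -0.024 ]
0.1 742 [ 0.095  -0.0038 -0.0261] [ 0.1003  0.0058 -0.022 ] [ 0.0975  0.001  -0.024 ]
```

The lid is held level: its top edge is 24 mm above the TCP, its end at tool x = 0.1003 m, and the measured weight is 2.4 N. I'll carry it over to the case.

Call:
arm_command([
  {"fingers": 0,"dx": 1,"dy": 0,"dz": -1,"ax": 0,"ay": 0,"az": 0},
  {"fingers": 0,"dx": 2,"dy": 0.5,"dz": -1,"ax": 0,"ay": 0,"az": 0},
  {"fingers": 0,"dx": 2.8,"dy": 0.6,"dz": 0,"ax": 0,"ay": 0,"az": 0},
  {"fingers": 0,"dx": 2.8,"dy": 0.6,"dz": 0,"ax": 0,"ay": 0,"az": 0},
  {"fingers": 0,"dx": 2.8,"dy": 0.6,"dz": 0,"ax": 0,"ay": 0,"az": 0},
  {"fingers": 0,"dx": 2.8,"dy": 0.6,"dz": 0,"ax": 0,"ay": 0,"az": 0},
  {"fingers": 0,"dx": 2.8,"dy": 0.6,"dz": 0,"ax": 0,"ay": 0,"az": 0},
  {"fingers": 0,"dx": 2.8,"dy": 0.6,"dz": 0,"ax": 0,"ay": 0,"az": 0},
  {"fingers": 0,"dx": 2.8,"dy": 0.6,"dz": 0,"ax": 0,"ay": 0,"az": 0},
  {"fingers": 0,"dx": 2.8,"dy": 0.6,"dz": 0,"ax": 0,"ay": 0,"az": 0},
  {"fingers": 0,"dx": 2.8,"dy": 0.6,"dz": 0,"ax": 0,"ay": 0,"az": 0},
  {"fingers": 0,"dx": 2.8,"dy": 0.6,"dz": 0,"ax": 0,"ay": 0,"az": 0},
  {"fingers": 0,"dx": 2.8,"dy": 0.6,"dz": 0,"ax": 0,"ay": 0,"az": 0},
  {"fingers": 0,"dx": 2.8,"dy": 0.6,"dz": 0,"ax": 0,"ay": 0,"az": 0},
  {"fingers": 0,"dx": 2.8,"dy": 0.6,"dz": 0,"ax": 0,"ay": 0,"az": 0},
  {"fingers": 0,"dx": 2.8,"dy": 0.6,"dz": 0,"ax": 0,"ay": 0,"az": 0},
  {"fingers": 0,"dx": 1.5,"dy": 0.6,"dz": 0,"ax": 0,"ay": 0,"az": 2.5},
  {"fingers": 0,"dx": 0,"dy": 0,"dz": 0,"ax": 0,"ay": 0,"az": 3},
  {"fingers": 0,"dx": 0,"dy": 0,"dz": 0,"ax": 0,"ay": 0,"az": 0},
  {"fingers": 0,"dx": 0,"dy": 0,"dz": 0,"ax": 0,"ay": 0,"az": 0},
])

```text
time: 22.95
eef_pos: [0.5604, 0.1258, 0.2906]
ee_rot: [-2.254, -2.188, 0.001]
contact_force: [0.1, -0.2, -1.3]
gripper_width: 0.108
gripper_force: 58.6
```

```bash
python3 -c "
from h import *
delta([.5615,.1263,.215],88.18)"
```

```text
t 22.95 pos [0.5604 0.1258 0.2906] yaw 88.28 F [ 0.1 -0.2 -1.3] w 0.108 58.6 q [ 0.12  0.38  1.4  -0.    1.37  0.15]
shift cm (present tool axes) [0.06 0.12 7.56] (goal axes) [0.06 0.11 7.56] turn deg [-0.04  0.01  0.1 ]
```

Call:
arm_command([
  {"fingers": 0,"dx": 0.05,"dy": 0.1,"dz": 1.5,"ax": 0,"ay": 0,"az": 0.1},
  {"fingers": 0,"dx": 0,"dy": 0,"dz": 2,"ax": 0,"ay": 0,"az": 0},
  {"fingers": 0,"dx": 0,"dy": 0,"dz": 2,"ax": 0,"ay": 0,"az": 0},
  {"fingers": 0,"dx": 0,"dy": 0,"dz": 2,"ax": 0,"ay": 0,"az": 0},
  {"fingers": 0,"dx": 0,"dy": 0,"dz": 1,"ax": 0,"ay": 0,"az": 0},
  {"fingers": 0,"dx": 0,"dy": 0,"dz": 0,"ax": 0,"ay": 0,"az": 0},
  {"fingers": 0,"dx": 0,"dy": 0,"dz": 0,"ax": 0,"ay": 0,"az": 0},
])

```text
time: 23.53
eef_pos: [0.5619, 0.1256, 0.206]
ee_rot: [-2.258, -2.184, 0.001]
contact_force: [-0.2, 0.8, -0.6]
gripper_width: 0.108
gripper_force: 58.5
```

```bash
cat > rel.py <<'E'
from meas import *
delta([.5615,.1263,.168],88.18)
im,d,m,T=grab('wrist'); W=cloud(d,m,T); Z=np.nan_to_num(W[...,2]); s=bot.sense(); S=cv2.cvtColor(im,cv2.COLOR_BGR2HSV)[...,1]
np.savez('w12.npz',im=im,d=d,T=T)
t=np.radians(-1.82); ex=np.array([np.cos(t),np.sin(t)]); ey=np.array([-ex[1],ex[0]]); C=np.array([.7186,.2219]); f=lambda x,y:C+x*ex+y*ey
def loc(L): return ((L[0]-C)@np.c_[ex,ey]*1000).round(2)
zt=s['eef_pos'][2]+.0244; c=s['eef_pos'][:2]
for nm,a in (('lid +x',1),('lid -x',-1)):
    L,r,n=edge(Z,m,T,c+a*.005*ex+.04*ey,c+a*.005*ex+.095*ey,a*ex,zt,zt-.01,.008); print(nm,loc(L),'yaw',round(ang(L,90),2),round(r*1e3,2),n)
L,r,n=edge(Z,m,T,c+.1*ey-.003*ex,c+.1*ey+.003*ex,ey,zt,zt-.01,.012,20); print('lid left end',loc(L),n)
for nm,a in {'far rim':(f(0,-.1),f(0,-.02),ex,.035),'left rim':(f(-.12,0),f(-.02,0),ey,.035)}.items():
    try: L,r,n=edge(Z,m,T,a[0],a[1],a[2],.045,a[3],.006); print(nm,loc(L),round(r*1e3,2),n)
    except Exception as e: print(nm,e)
k=(Z>.041)&(Z<.06)&(W[...,0]<.576)&(W[...,0]>.55)&(W[...,1]>.17)&(W[...,1]<.24)&(S<60)
Q=W[k]; print('left knuckle px',k.sum(), (cv2.minAreaRect((Q[:,:2]*1000).astype(np.float32)),Q.max(0)) if k.sum()>20 else '')
E
python3 rel.py
```

```text
t 23.53 pos [0.5619 0.1256 0.206 ] yaw 88.08 F [-0.2  0.8 -0.6] w 0.108 58.5 q [ 0.12  0.46  1.51 -0.    1.17  0.15]
shift cm (present tool axes) [ 0.07 -0.04  3.8 ] (goal axes) [ 0.06 -0.04  3.8 ] turn deg [-0.03  0.01 -0.1 ]
lid +x [-147.96  -36.97] yaw -2.0 0.07 150
lid -x [-157.43  -34.13] yaw -1.99 0.07 150
lid left end [-153.56   -1.43] 20
far rim [ -0.27 -60.  ] 0.17 150
left rim [-75.77  -0.2 ] 0.01 150
left knuckle px 0
```

In one frame the lid's hinge line agrees with the case axis to 0.2 mm, and the lid sits about 1 mm short in y. I'll stand off 0.8 mm from the wall, correct y, and lower in small steps.

Call:
arm_command([
  {"fingers": 0,"dx": 0.09,"dy": -0.08,"dz": 0,"ax": 0,"ay": 0,"az": -0.1},
  {"fingers": 0,"dx": 0,"dy": 0,"dz": 0.8,"ax": 0,"ay": 0,"az": 0},
  {"fingers": 0,"dx": 0,"dy": 0,"dz": 0.8,"ax": 0,"ay": 0,"az": 0},
  {"fingers": 0,"dx": 0,"dy": 0,"dz": 0.6,"ax": 0,"ay": 0,"az": 0},
  {"fingers": 0,"dx": 0,"dy": 0,"dz": 0.4,"ax": 0,"ay": 0,"az": 0},
  {"fingers": 0,"dx": 0,"dy": 0,"dz": 0,"ax": 0,"ay": 0,"az": 0},
  {"fingers": 0,"dx": 0,"dy": 0,"dz": 0,"ax": 0,"ay": 0,"az": 0},
])

```text
time: 24.17
eef_pos: [0.561, 0.1269, 0.1794]
ee_rot: [-2.256, -2.185, 0.001]
contact_force: [-0.3, 0.2, -1.3]
gripper_width: 0.105
gripper_force: 58.6
```

Call:
arm_command([
  {"fingers": 0,"dx": 0,"dy": 0,"dz": 0.2,"ax": 0,"ay": 0,"az": 0},
  {"fingers": 0,"dx": 0,"dy": 0,"dz": 0.2,"ax": 0,"ay": 0,"az": 0},
  {"fingers": 0,"dx": 0,"dy": 0,"dz": 0,"ax": 0,"ay": 0,"az": 0},
])

```text
time: 24.42
eef_pos: [0.5611, 0.1269, 0.1755]
ee_rot: [-2.257, -2.186, 0.0]
contact_force: [0.2, -0.0, -1.8]
gripper_width: 0.109
gripper_force: 58.6
```

Call:
arm_command([
  {"fingers": 0,"dx": 0,"dy": 0,"dz": 0.2,"ax": 0,"ay": 0,"az": 0},
  {"fingers": 0,"dx": 0,"dy": 0,"dz": 0.2,"ax": 0,"ay": 0,"az": 0},
  {"fingers": 0,"dx": 0,"dy": 0,"dz": 0,"ax": 0,"ay": 0,"az": 0},
])

```text
time: 24.67
eef_pos: [0.561, 0.1269, 0.1713]
ee_rot: [-2.256, -2.185, 0.001]
contact_force: [-0.1, 0.4, -3.0]
gripper_width: 0.104
gripper_force: 58.6
```

Call:
arm_command([
  {"fingers": 0,"dx": 0,"dy": 0,"dz": 0.15,"ax": 0,"ay": 0,"az": 0},
  {"fingers": 0,"dx": 0,"dy": 0,"dz": 0.15,"ax": 0,"ay": 0,"az": 0},
  {"fingers": 0,"dx": 0,"dy": 0,"dz": 0,"ax": 0,"ay": 0,"az": 0},
  {"fingers": 0,"dx": 0,"dy": 0,"dz": 0,"ax": 0,"ay": 0,"az": 0},
])

```text
time: 25.0
eef_pos: [0.5611, 0.1269, 0.1686]
ee_rot: [-2.257, -2.186, 0.0]
contact_force: [0.0, 0.6, -2.3]
gripper_width: 0.106
gripper_force: 58.6
```

Call:
arm_command([
  {"fingers": 0,"dx": 0,"dy": 0.05,"dz": 0,"ax": 0,"ay": 0,"az": 0},
  {"fingers": 0,"dx": 0,"dy": 0.05,"dz": 0,"ax": 0,"ay": 0,"az": 0},
  {"fingers": 0,"dx": 0,"dy": 0,"dz": 0,"ax": 0,"ay": 0,"az": 0},
])

```text
time: 25.25
eef_pos: [0.5623, 0.1269, 0.1688]
ee_rot: [2.257, 2.186, 0.0]
contact_force: [-1.4, -0.3, -1.7]
gripper_width: 0.104
gripper_force: 58.6
```

Call:
arm_command([
  {"fingers": 0,"dx": 0,"dy": 0.05,"dz": 0,"ax": 0,"ay": 0,"az": 0},
  {"fingers": 0,"dx": 0,"dy": 0.05,"dz": 0,"ax": 0,"ay": 0,"az": 0},
  {"fingers": 0,"dx": 0,"dy": 0,"dz": 0,"ax": 0,"ay": 0,"az": 0},
])

```text
time: 25.5
eef_pos: [0.5633, 0.1268, 0.1688]
ee_rot: [2.257, 2.186, 0.0]
contact_force: [-0.5, -0.4, -2.6]
gripper_width: 0.105
gripper_force: 58.6
```

Call:
arm_command([
  {"fingers": 0,"dx": 0,"dy": 0.05,"dz": 0,"ax": 0,"ay": 0,"az": 0},
  {"fingers": 0,"dx": 0,"dy": 0.05,"dz": 0,"ax": 0,"ay": 0,"az": 0},
  {"fingers": 0,"dx": 0,"dy": 0,"dz": 0,"ax": 0,"ay": 0,"az": 0},
])

```text
time: 25.75
eef_pos: [0.5642, 0.1268, 0.1687]
ee_rot: [2.257, 2.186, 0.0]
contact_force: [-0.2, 0.9, -1.5]
gripper_width: 0.106
gripper_force: 58.6
```

Call:
arm_command([
  {"fingers": 0,"dx": 0,"dy": 0.05,"dz": 0,"ax": 0,"ay": 0,"az": 0},
  {"fingers": 0,"dx": 0,"dy": 0,"dz": 0,"ax": 0,"ay": 0,"az": 0},
])

```text
time: 25.92
eef_pos: [0.5647, 0.1268, 0.1687]
ee_rot: [2.257, 2.186, 0.0]
contact_force: [-0.9, 0.2, -1.3]
gripper_width: 0.108
gripper_force: 58.6
```

Call:
arm_command([
  {"fingers": 0,"dx": 0,"dy": 0.05,"dz": 0,"ax": 0,"ay": 0,"az": 0},
  {"fingers": 0,"dx": 0,"dy": 0,"dz": 0,"ax": 0,"ay": 0,"az": 0},
])

```text
time: 26.08
eef_pos: [0.565, 0.1268, 0.1687]
ee_rot: [-2.256, -2.186, 0.0]
contact_force: [-1.4, 0.8, -0.7]
gripper_width: 0.101
gripper_force: 58.7
```

Call:
arm_command([
  {"fingers": 0,"dx": 0,"dy": 0.05,"dz": 0,"ax": 0,"ay": 0,"az": 0},
  {"fingers": 0,"dx": 0,"dy": 0,"dz": 0,"ax": 0,"ay": 0,"az": 0},
])

```text
time: 26.25
eef_pos: [0.5654, 0.1267, 0.1687]
ee_rot: [-2.256, -2.186, 0.001]
contact_force: [-2.5, 0.0, -0.5]
gripper_width: 0.106
gripper_force: 58.7
```

Call:
arm_command([
  {"fingers": 0,"dx": 0,"dy": 0.05,"dz": 0,"ax": 0,"ay": 0,"az": 0},
  {"fingers": 0,"dx": 0,"dy": 0,"dz": 0,"ax": 0,"ay": 0,"az": 0},
])

```text
time: 26.42
eef_pos: [0.5658, 0.1267, 0.1686]
ee_rot: [-2.256, -2.185, 0.001]
contact_force: [-4.2, 0.3, -0.7]
gripper_width: 0.107
gripper_force: 58.8
```

Call:
arm_command([
  {"fingers": 0,"dx": 0,"dy": 0.05,"dz": 0,"ax": 0,"ay": 0,"az": 0},
  {"fingers": 0,"dx": 0,"dy": 0,"dz": 0,"ax": 0,"ay": 0,"az": 0},
])

```text
time: 26.58
eef_pos: [0.5662, 0.1267, 0.1686]
ee_rot: [-2.256, -2.185, 0.001]
contact_force: [-6.1, 0.0, 0.6]
gripper_width: 0.107
gripper_force: 58.9
```

Contact with the case wall begins at TCP x≈0.5647, so 1.5 mm of play puts nominal at 0.5632; vision gave 0.5630. Backing off, then probing the height the same way.

Call:
arm_command([
  {"fingers": 0,"dx": 0,"dy": -0.2,"dz": 0,"ax": 0,"ay": 0,"az": 0},
  {"fingers": 0,"dx": 0,"dy": -0.15,"dz": 0,"ax": 0,"ay": 0,"az": 0},
  {"fingers": 0,"dx": 0,"dy": 0,"dz": 0,"ax": 0,"ay": 0,"az": 0},
  {"fingers": 0,"dx": 0,"dy": 0,"dz": 0,"ax": 0,"ay": 0,"az": 0},
])

```text
time: 26.92
eef_pos: [0.5635, 0.1268, 0.1689]
ee_rot: [2.256, 2.185, 0.001]
contact_force: [0.5, -0.3, -2.0]
gripper_width: 0.105
gripper_force: 58.7
```

Call:
arm_command([
  {"fingers": 0,"dx": 0,"dy": 0,"dz": 0.05,"ax": 0,"ay": 0,"az": 0},
  {"fingers": 0,"dx": 0,"dy": 0,"dz": 0.05,"ax": 0,"ay": 0,"az": 0},
  {"fingers": 0,"dx": 0,"dy": 0,"dz": 0,"ax": 0,"ay": 0,"az": 0},
])

```text
time: 27.17
eef_pos: [0.5632, 0.1268, 0.1676]
ee_rot: [2.257, 2.186, 0.0]
contact_force: [0.0, 0.3, -1.6]
gripper_width: 0.104
gripper_force: 58.7
```

Call:
arm_command([
  {"fingers": 0,"dx": 0,"dy": 0,"dz": 0.05,"ax": 0,"ay": 0,"az": 0},
  {"fingers": 0,"dx": 0,"dy": 0,"dz": 0,"ax": 0,"ay": 0,"az": 0},
])

```text
time: 27.33
eef_pos: [0.5633, 0.1269, 0.1673]
ee_rot: [2.257, 2.186, 0.001]
contact_force: [-0.1, -0.3, -0.1]
gripper_width: 0.11
gripper_force: 59.1
```

Call:
arm_command([
  {"fingers": 0,"dx": 0,"dy": 0,"dz": 0.05,"ax": 0,"ay": 0,"az": 0},
  {"fingers": 0,"dx": 0,"dy": 0,"dz": 0,"ax": 0,"ay": 0,"az": 0},
])

```text
time: 27.5
eef_pos: [0.5634, 0.127, 0.1672]
ee_rot: [2.256, 2.185, 0.001]
contact_force: [-1.6, 1.6, 7.5]
gripper_width: 0.102
gripper_force: 60.2
```

Call:
arm_command([
  {"fingers": 0,"dx": 0,"dy": 0,"dz": 0,"ax": 0,"ay": 0,"az": 0},
  {"fingers": 0,"dx": 0,"dy": 0,"dz": 0,"ax": 0,"ay": 0,"az": 0},
])

```text
time: 27.67
eef_pos: [0.5634, 0.127, 0.1673]
ee_rot: [2.256, 2.185, 0.001]
contact_force: [-1.3, 1.5, 7.4]
gripper_width: 0.108
gripper_force: 60.1
```

Contact in z is at 0.1673, so nominal is 0.1688. Raising 2 mm, which includes the pressed-in amount, and checking.

Call:
arm_command([
  {"fingers": 0,"dx": 0,"dy": 0,"dz": -0.1,"ax": 0,"ay": 0,"az": 0},
  {"fingers": 0,"dx": 0,"dy": 0,"dz": -0.1,"ax": 0,"ay": 0,"az": 0},
  {"fingers": 0,"dx": 0,"dy": 0,"dz": 0,"ax": 0,"ay": 0,"az": 0},
  {"fingers": 0,"dx": 0,"dy": 0,"dz": 0,"ax": 0,"ay": 0,"az": 0},
  {"fingers": 0,"dx": 0,"dy": 0,"dz": 0,"ax": 0,"ay": 0,"az": 0},
])

```text
time: 28.08
eef_pos: [0.5631, 0.1268, 0.1686]
ee_rot: [-2.257, -2.186, 0.0]
contact_force: [-0.0, -0.6, -2.0]
gripper_width: 0.102
gripper_force: 58.7
```

```bash
python3 rel.py
python3 - <<'E'
from meas import *
delta([.5632,.1267,.1688],88.18)
z=np.load('w12.npz'); m=eyes.camera_model('wrist'); s=bot.sense(); M=R.from_rotvec(s['ee_rot']).as_matrix()
P=(cloud(z['d'],m,z['T'])-s['eef_pos'])@M
k=(np.abs(P[...,1])<.02)&(P[...,2]>-.06)&(P[...,2]<.02)&(P[...,0]>.02); Q=P[k]
for x0 in (.04,.06,.08,.095): q=Q[np.abs(Q[:,0]-x0)<.005]; print(x0,np.median(q,0).round(4))
print('end',np.nanmax(Q[:,0]))
E
```

```text
t 28.08 pos [0.5631 0.1268 0.1686] yaw 88.17 F [-0.  -0.6 -2. ] w 0.102 58.7 q [ 0.12  0.5   1.55 -0.    1.09  0.15]
shift cm (present tool axes) [-0.06 -0.16  0.06] (goal axes) [-0.06 -0.16  0.06] turn deg [-0.01  0.   -0.01]
lid +x [-146.86  -31.93] yaw -1.87 0.07 150
lid -x [-156.39  -32.48] yaw -1.86 0.06 150
lid left end [-1.5228e+02 -8.0000e-02] 20
far rim [ -0.25 -60.  ] 0.08 150
left rim [-71.95  -0.47] 0.06 150
left knuckle px 0 
t 28.13 pos [0.5631 0.1268 0.1686] yaw 88.17 F [-0.1  0.6 -2.1] w 0.105 58.7 q [ 0.12  0.5   1.55 -0.    1.09  0.15]
shift cm (present tool axes) [-0.01  0.01 -0.02] (goal axes) [-0.01  0.01 -0.02] turn deg [-0.01  0.   -0.01]
0.04 [ 0.0401  0.0009 -0.0237]
0.06 [ 0.0601  0.0007 -0.0237]
0.08 [ 0.0802  0.0007 -0.0237]
0.095 [ 0.0951  0.001  -0.0237]
end 0.10074987233363994
```

The hinge line, height and y all agree by touch and vision. Only the lid's weight is on the wrist, and the case is still flush. Handing in.

```bash
python3 -c "
from cell import workorder
print(workorder.finish_job())"
```

```text
the job is handed in; nothing more can be done
None
```

I handed the job in with the case tight in the corner and the lid held upright on the case's hinge line, its weight in the gripper; by touch and camera the knuckles are about 1 mm or less off, but I got no verdict back.

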